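# Set the tip gap of the welding tweezers

## Task

Put the welding tweezers into the setting stand, right way up with the copper tips over the gauge plate: press the round handle down past the sprung jaw until it lies home in the fork clip and the yoke sits flat on its rest. Then squeeze the two arms until each copper tip stands over its own engraved line, without ever letting the tips close together, and keep holding that gap steady: the program finishes while the gripper still holds the arms, so that the stop nut can be locked. Leave the gauge block, the standing electrode tip and the white ring where they are.

Things in the scene. Friction and masses are not known exactly. Their poses are not given: they have to be found in the camera images.
- weld_tweezers: Loose hand tweezers for spot welding, 0.16 kg, lying flat, arms spread level. Origin: on the underside below the arm pivots; x along the axis to the tips, y to the left arm, z up. Axis 12 mm above the underside. Along x: ferrule -151 to -130 mm (24 mm thick), round black handle -130 to -22 (18 mm thick), grey yoke block -22 to 0 (28 mm wide, 24 tall), two sprung arms to the copper tips at +110.
- handle_grip (a point): Middle of the handle's ridged part, on the axis, 62 mm behind the tweezers' origin, near their centre of mass (about -50 mm). Free to grip from 23 mm behind to 32 mm ahead of this point, also in the stand. The bench's spot welder (front at about x = 0.47 m, 0.39 m tall, near y = 0) stands between tweezers and stand: pass in front of it, nearer the robot.
- handle_clip (a point): Point on the handle's axis, 96 mm behind the tweezers' origin: the part that goes into the fork clip.
- pads_mid (a point): Point on the axis midway between the two black finger pads of the arms, 60 mm ahead of the tweezers' origin; each pad 34 mm long (x), 15 mm tall. Outer faces 47 mm apart when open; 34 mm (faces then parallel) at the 14 mm tip gap, which takes about 6 N. 1 mm less over the pads brings the tips 1.8 mm closer. The springs open the arms again.
- tip_left (a point): Centre of the end of the left (+y) arm's copper tip (3 mm across at the end, level with the axis). The two tips are 38 mm apart when open.
- tip_right (a point): Centre of the end of the right (-y) arm's copper tip.
- tw_left (a joint): Left arm's hinge, rad: 0 = sprung fully open, grows as the arm is squeezed inwards; 0.11 at the 14 mm tip gap if both arms turn alike; 0.155 = stop, tips almost meeting.
- tw_right (a joint): Right arm's hinge, same values as the left one.
- setting_stand: Fixed setting stand, dark steel base 246 x 70 mm, 9 mm high. Origin on the worktop below the seated tweezers' origin; x from the clip to the gauge plate, y left, z up. Seated tweezers have the same heading, their origin 38 mm and their axis 50 mm above the worktop. Between clip, yoke rest and gauge plate only the base lies below, so fingers have room beside handle and arms.
- clip_seat (a point): Where point handle_clip lies when the handle is home: 96 mm behind the stand's origin, 50 mm up; axes as the stand's. Here is the fork clip, 18 mm long in x: two U-shaped steel plates, slot 19.4 mm wide with its floor 41 mm above the worktop and a flared mouth up to 60 mm.
- yoke_rest (a point): Centre of the flat top of the yoke rest (20 mm long in x), 11 mm behind the stand's origin, 38 mm above the worktop, between two guide cheeks 29 mm apart with flared tops up to 58 mm.
- gauge_mid (a point): Point midway between the gauge plate's two engraved dark lines, at tip height: 110 mm ahead of the stand's origin, 50 mm up; axes as the stand's. The steel plate is 28 mm long in x, its top 44 mm above the worktop. The lines run along x at y = +7 mm (left tip) and -7 mm (right tip).
- clip_jaw (a joint): Sprung jaw at the clip's right (-y) side, rad: 0 = closed, its roller nose hanging over the slot 56 to 64 mm above the worktop (tab up to 73 mm); grows as the nose is pushed out, about 0.2 for the handle to pass, 6 to 10 N down at the clip, up to 20 N when pressing beside it at handle_grip. It snaps back over the handle by itself.
- gauge_block: Bystander: grey steel gauge block 22 x 52 x 14 mm lying on the worktop; origin centre of underside.
- spare_tip_1: Bystander: spare copper electrode tip, 16 mm diameter, 38 mm tall, standing on the worktop; origin centre of underside.
- nylon_ring: Bystander: white nylon ring, 34 mm diameter, 8 mm high; origin centre of underside.

How it is judged:
By the outcome, as a careful person would: the job done as asked, in the order asked, and still so for the second after the job is handed in, while the arm keeps its last pose, push and grip.
It also fails if it takes over 72 s, if anything falls off the work surface, if the arm or the gripper's body presses on something with over 40 N, if the wrist force passes 120 N, or if a joint passes its speed limit or range.

## Robot

A 7-joint arm with a two-finger parallel gripper is mounted at the origin on a cart in front of the work surface, level with it; the furniture and walls round the work are solid. World frame = base frame: x ahead of the robot, y to its left, z up, the work surface at z = 0. Lengths are in mm, angles in rad, forces in N, time in s.
With the tool pointing down it reaches from about 400 to 875 mm from the base axis. Payload 4.4 kg.
Tool frame: the origin (TCP) lies at the very end of the fingers, on their centre line; the grasp point (between the pads) lies 19 mm behind it; z points along the fingers, x is the direction in which the jaws open and shut, and the axes are right-handed (so a half turn about z gives the same grasp; the last joint's range is limited). The gripper opens to 85 mm and grips with 20 to 120 N. Pads are 22 mm wide; open, the fingers measure 114 mm over their backs; the gripper's body (76 mm by 85 mm) begins 54 mm behind the grasp point. The pads swing forward as they close: fully open they stand 13 mm farther back than shut.
Start: joints at [-1.223, 0.628, 0.038, 1.517, -0.027, 0.996, -0.02], TCP at [261.338, 595.164, 231.313] pointing down, gripper open.
Joint ranges: [-3.06, 3.06], [-0.37, 2.12], [-1.25, 1.32], [0.18, 2.47], [-1.1, 4.24], [0.23, 1.98], [-2.94, 2.94]. Speed limits (rad/s): [2.57, 2.57, 3.14, 3.14, 3.14, 3.14, 3.14].

## Interface

Orientations are given as [roll, pitch, yaw] about the fixed x, y, z axes, in that order (R = Rz(yaw) Ry(pitch) Rx(roll)).
In Python, from cell import telemetry, get_image, get_calibration, ctrl gives the robot as it stands. The module is installed in compiled form; this text tells all that it offers.
- The arm moves only by the tool arm_command, never from a script. Its arguments are lists of equal length, an entry for each row: "rot": the turn, a rotation vector about the world's x, y, z in degrees, a list of three; "slide": the shift along the world's x, y, z in mm, a list of three; "gripper": the finger opening in mm, from 0 to 85.4. A call has 1 to 5 rows; each row shifts and turns the pose as measured when the row begins; what a row does not reach is not made up. A row lasts 1/12 s, in which the tool goes at most 41.7 mm and 7.16 degrees, less where a joint would pass 70% of its speed; a pose out of reach is approached as far as the arm can. A call with a gripper value outside its range is refused whole. The fingers move at their own pace and stop on an object; the grip force is fixed at half the most. Time passes only in rows, so rows that do not move let the fingers close. It gives the time, the measured TCP pose, the force and the opening at its end, in the units of the state.
- telemetry.read_state(): the state, without advancing time (a new reading comes with each control period).
- get_image(name): name is "side" or "top" or "wrist"; returns (picture, depth): 384x512x3 uint8, red, green, blue; 384x512 float32, mm along the optical axis (not along the pixel's ray), 0 where there is no reading.
- get_calibration(name): a dict with "fx", "fy", "cx", "cy" (pixels), "xyz" and "attitude" of the camera in the world. Camera axes: x right, y up, looking along -z (the intrinsics and any distortion apply to the point x, -y, -z); pixel columns grow to the right and rows downward; lengths in mm; the calibration is good to about 2 mm. A picture is of the moment at which its call begins: read the wrist's pose just before it. get_calibration takes no time and is no camera call; for the wrist camera it gives the pose at the moment of the call.
- ctrl.finish_job(): hands the job in, once; it reports no verdict.
The state is a dict: "clock": time; "qpos": joint angles; "qd": joint speeds; "tau": joint torques, N m; "eef_pos": TCP position; "tool_rot": TCP orientation; "force": force on the tool from outside, world axes, zero at the start; "torque": the same for the moment, N m; "width": finger opening in mm.
Only numpy, scipy, OpenCV 4.12 (cv2) and the standard library are available. Lean on these libraries where they do the work, as an engineer would, in place of code of your own. Each camera call takes 0.05 s, during which the arm holds its last target.

## Working session

There is one attempt and no reset: what is moved stays moved. The work goes in short steps, Python scripts to look and compute and a tool call to move; the robot and the scene stay as the last step left them, time stands still between calls to the robot, and variables do not carry over. Pictures are saved under pics/ and viewed, and the job is handed in when it is done.

Besides the shell and the picture viewer there is one more tool, called after "Request:" by a JSON object that holds its "op" and its "data", one argument or row to a line. arm_command: Moves the arm, as the interface text tells. Its arguments: {"type":"object","properties":{"rot":{"type":"array"},"slide":{"type":"array"},"gripper":{"type":"array"}},"required":["rot","slide","gripper"]}

```bash
mkdir -p pics; ls
python3 - <<'E'
from cell import telemetry,get_image,get_calibration
import cv2,numpy as np
print(telemetry.read_state())
for n in ["side","top","wrist"]:
    print(n,get_calibration(n))
    p,d=get_image(n); cv2.imwrite(f"pics/{n}0.png",p[:,:,::-1]); np.save(f"{n}0.npy",d)
E
```

```text
pics
{'clock': 0.0, 'qpos': array([-1.22280609,  0.62932037,  0.03843111,  1.51837901, -0.02701385,
        0.99630363, -0.0199772 ]), 'qd': array([9.96340170e-04, 1.04794943e-03, 8.52724680e-04, 1.29023585e-03,
       4.26731869e-04, 5.28020027e-04, 8.61304614e-06]), 'tau': array([ 1.08665154e-03, -5.63397431e+01,  1.22664135e+00, -1.93442971e+01,
        1.10353640e-02,  1.06535133e-02,  1.37631875e-05]), 'eef_pos': array([261.06411475, 594.58034144, 230.40206391]), 'tool_rot': array([3.14158673e+00, 1.89288366e-03, 1.15702987e+00]), 'force': array([-0.37028894, -0.50998611, -0.29369662]), 'torque': array([-0.03409066,  0.04259248,  0.02199428]), 'width': 85.58614622124537}
side {'fx': 435.1820053001648, 'fy': 435.1820053001648, 'cx': 241.07692111375562, 'cy': 196.07620662785146, 'xyz': array([ 210.51170785, -893.35978672, 1431.1604855 ]), 'attitude': array([ 0.56446919, -0.00795483, -0.31933606])}
top {'fx': 370.05717182637903, 'fy': 370.05717182637903, 'cx': 254.1064796289704, 'cy': 199.2899647265467, 'xyz': array([ 315.17761596,  -67.19507148, 1154.78158887]), 'attitude': array([ 0.17504683, -0.00216673, -1.59331209])}
wrist {'fx': 320.81407181637945, 'fy': 320.81407181637945, 'cx': 253.36955756747446, 'cy': 191.66014073536758, 'xyz': array([195.18501269, 624.15188624, 374.85415207]), 'attitude': array([-0.28686452,  0.00171552,  1.15666098])}
```

View pics/side0.png

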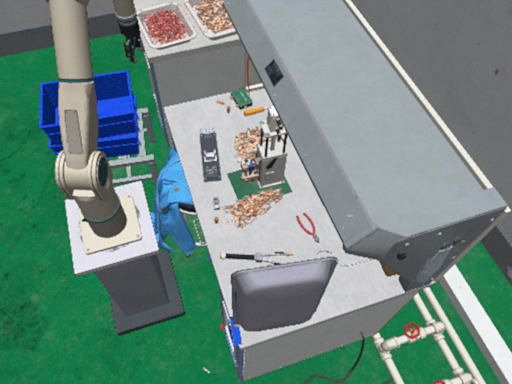

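View pics/top0.png

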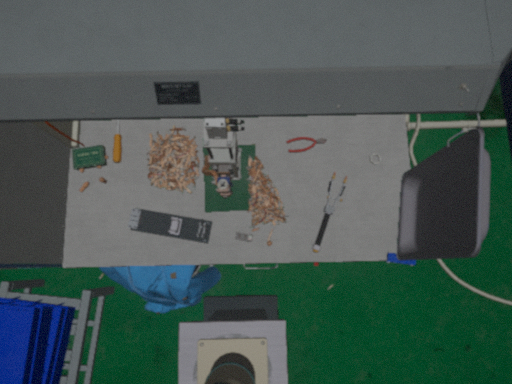

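View pics/wrist0.png

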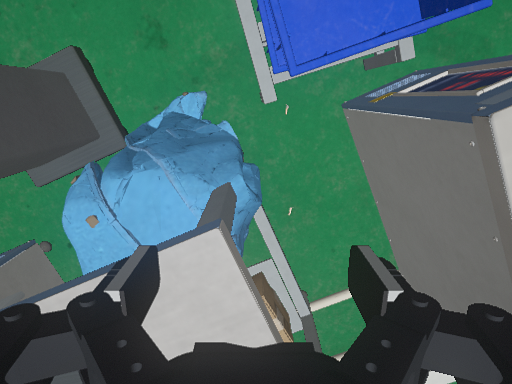

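```bash
cat > h.py <<'E'
import numpy as np,cv2
from scipy.spatial.transform import Rotation as R
def cam(c): 
    return R.from_euler('xyz',c['attitude']).as_matrix(),np.array(c['xyz'])
def ray(c,u,v):
    M,o=cam(c); return o,M@np.array([(u-c['cx'])/c['fx'],-(v-c['cy'])/c['fy'],-1.])
def onz(c,u,v,z):
    o,d=ray(c,u,v); return o+d*(z-o[2])/d[2]
def proj(c,p):
    M,o=cam(c); q=M.T@(np.array(p,float)-o); return c['cx']+c['fx']*q[0]/-q[2], c['cy']-c['fy']*q[1]/-q[2]
def pt(c,u,v,dep):
    o,d=ray(c,u,v); return o+d*dep
E
python3 - <<'E'
import cv2
t=cv2.imread('pics/top0.png');s=cv2.imread('pics/side0.png')
def crop(i,x0,y0,x1,y1,k,n): cv2.imwrite(n,cv2.resize(i[y0:y1,x0:x1],None,fx=k,fy=k,interpolation=cv2.INTER_CUBIC))
crop(t,290,165,370,260,6,'pics/t_tw.png')
crop(t,120,195,280,260,5,'pics/t_st.png')
crop(s,190,115,240,190,7,'pics/s_st.png')
crop(s,205,180,345,275,5,'pics/s_tw.png')
E
```

```text
(no output)
```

View pics/t_tw.png

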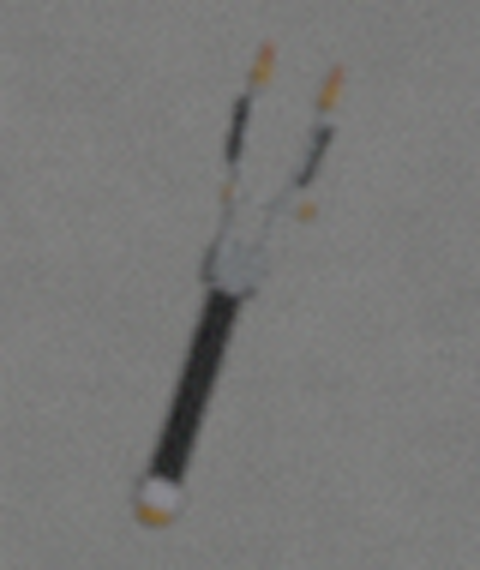

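View pics/t_st.png

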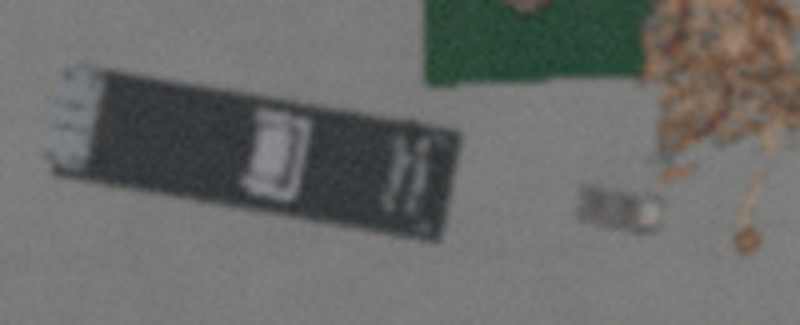

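View pics/s_st.png

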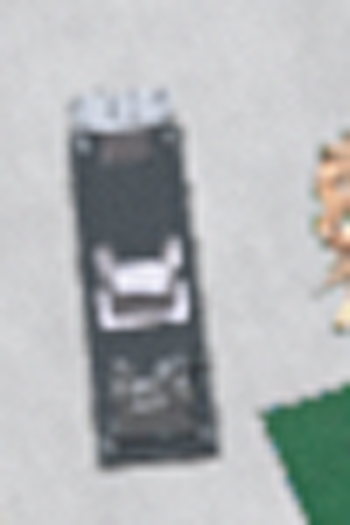

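View pics/s_tw.png

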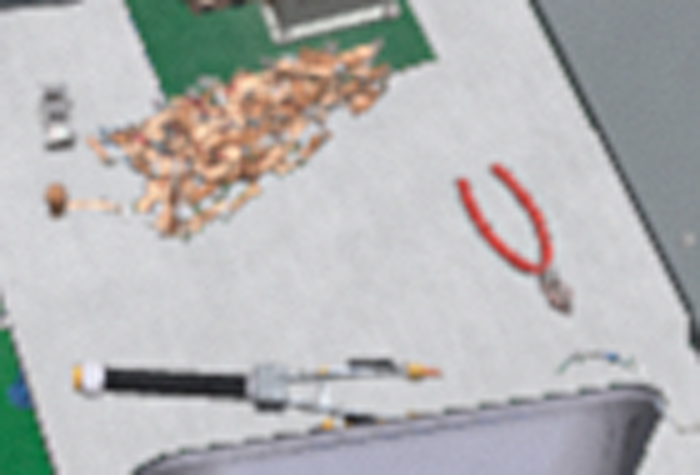

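Run:
```python
from h import *
from cell import get_calibration
t=get_calibration('top');s=get_calibration('side')
P=lambda x,y:(290+x/6,165+y/6)
S=lambda x,y:(120+x/5,195+y/5)
A={}
for n,(x,y,z) in dict(ferr=(156,497,16),hb=(168,478,14),hf=(224,292,14),yoke=(240,265,24),tipL=(267,45,12),tipR=(338,70,12)).items():
    A[n]=onz(t,*P(x,y),z); print(n,A[n].round(1))
m=(A['tipL']+A['tipR'])/2
print('mid',m, 'len hb-tip',np.linalg.norm((m-A['hb'])[:2]))
d=m-A['hb'];print('head',np.degrees(np.arctan2(d[1],d[0])),np.degrees(np.arctan2(*(A['hf']-A['hb'])[1::-1])))
for n,(x,y,z) in dict(c1=(105,70,9),c2=(462,132,9),c3=(440,242,9),c4=(53,173,9),rest=(273,155,38),clip=(408,172,50)).items():
    A[n]=onz(t,*S(x,y),z); print(n,A[n].round(1))
# side view
for n,(x,y,z) in dict(ferr=(92,378,16),hb=(106,379,14),hf=(247,384,14),yokeTop=(268,378,24),tipL=(437,373,12)).items():
    print('side',n,onz(s,205+x/5,180+y/5,z).round(1))
for n,(x,y,z) in dict(bl=(103,467,9),br=(215,455,9),tl=(72,130,9),rest=(142,270,38),gauge=(125,100,44)).items():
    print('side',n,onz(s,190+x/7,115+y/7,z).round(1))
d=np.load('top0.npy')
print(d[226:231,160:180:4], d[205,320],d[225,325])
```

```text
ferr [ 361.7 -259.9   16. ]
hb [ 371.3 -266.8   14. ]
hf [ 466.4 -300.9   14. ]
yoke [ 478.9 -307.9   24. ]
tipL [ 598.  -331.6   12. ]
tipR [ 583.6 -368.3   12. ]
mid [ 590.76707427 -349.97992755   12.        ] len hb-tip 234.7107274208293
head -20.748214329343515 -19.71219469366985
c1 [494.7 280.1   9. ]
c2 [450.8  57.    9. ]
c3 [383.   70.8   9. ]
c4 [430.9 310.3   9. ]
rest [435.9 168.2  38. ]
clip [422.6  84.9  50. ]
side ferr [ 364.7 -263.6   16. ]
side hb [ 374.1 -266.5   14. ]
side hf [ 467.9 -301.2   14. ]
side yokeTop [ 481.7 -305.7   24. ]
side tipL [ 599.7 -334.4   12. ]
side bl [388.5  66.2   9. ]
side br [450.9  54.5   9. ]
side tl [437.8 310.3   9. ]
side rest [443.5 171.9  38. ]
side gauge [468.4 293.4  44. ]
[[1147.8038 1149.1499 1152.6975 1120.9144 1118.1102]
 [1146.8773 1151.7631 1146.5771 1120.426  1119.3657]
 [   0.     1147.6941 1148.3921 1119.0463 1115.1399]
 [1147.0214 1148.712  1147.9432 1119.2717 1117.1321]
 [1146.6472 1147.487  1146.5164 1102.2361 1116.6298]] 1168.0929 1141.7269
```

Request:
{"op": "arm_command", "data": {
  "rot": [
    [0,0,-7],
    [0,0,-7],
    [0,0,-7],
    [0,0,-7],
    [0,0,-7]
  ],
  "slide": [
    [10,-35,0],
    [12,-38,0],
    [12,-38,0],
    [12,-38,0],
    [12,-38,0]
  ],
  "gripper": [85,85,85,85,85]
}}

```text
clock: 0.57
eef_pos: [313.0, 410.5, 227.7]
tool_rot: [-3.134, -0.001, 0.54]
force: [0.3, -0.3, -0.2]
width: 84.7
```

Request:
{"op": "arm_command", "data": {
  "rot": [
    [0,0,-7],
    [0,0,-7],
    [0,0,-7],
    [0,0,-7],
    [0,0,-7]
  ],
  "slide": [
    [12,-38,0],
    [12,-38,0],
    [12,-38,0],
    [12,-38,0],
    [12,-38,0]
  ],
  "gripper": [85,85,85,85,85]
}}

```text
clock: 0.98
eef_pos: [373.0, 211.0, 227.7]
tool_rot: [-3.134, -0.001, -0.086]
force: [0.5, -0.5, 0.3]
width: 84.8
```

Request:
{"op": "arm_command", "data": {
  "rot": [
    [0,0,-6.5],
    [0,0,0]
  ],
  "slide": [
    [30,-20,20],
    [20,0,20]
  ],
  "gripper": [85,85]
}}

```text
clock: 1.15
eef_pos: [417.0, 179.6, 265.1]
tool_rot: [3.139, 0.01, -0.22]
force: [1.7, 1.1, 0.9]
width: 84.9
```

```bash
cat > snap.py <<'E'
import sys,json,pickle
from h import *
from cell import telemetry,get_image,get_calibration
n,k=sys.argv[1],sys.argv[2]
st=telemetry.read_state();c=get_calibration(n);p,d=get_image(n)
cv2.imwrite(f"pics/{k}.png",p[:,:,::-1]);pickle.dump((st,c,p,d),open(k+'.pkl','wb'))
print(st['clock'],st['eef_pos'].round(1),np.degrees(st['tool_rot']).round(2),st['force'].round(1),st['width'])
E
python3 snap.py wrist w1
```

```text
1.15 [417.  179.6 265.1] [179.84   0.59 -12.61] [1.7 1.1 0.9] 84.92054358533419
```

View pics/w1.png

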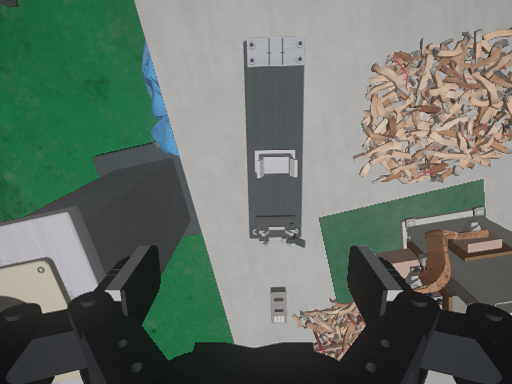

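Run:
```python
import cv2
i=cv2.imread('pics/w1.png')
cv2.imwrite('pics/w1a.png',cv2.resize(i[25:255,230:320],None,fx=2.6,fy=2.6,interpolation=cv2.INTER_CUBIC))
cv2.imwrite('pics/w1b.png',cv2.resize(i[30:75,240:312],None,fx=9,fy=9,interpolation=cv2.INTER_CUBIC))
cv2.imwrite('pics/w1c.png',cv2.resize(i[140:255,240:315],None,fx=5,fy=5,interpolation=cv2.INTER_CUBIC))
```

```text
(no output)
```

View pics/w1b.png

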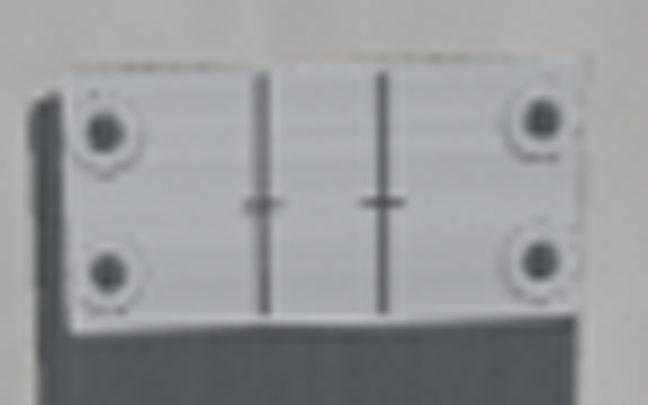

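View pics/w1c.png

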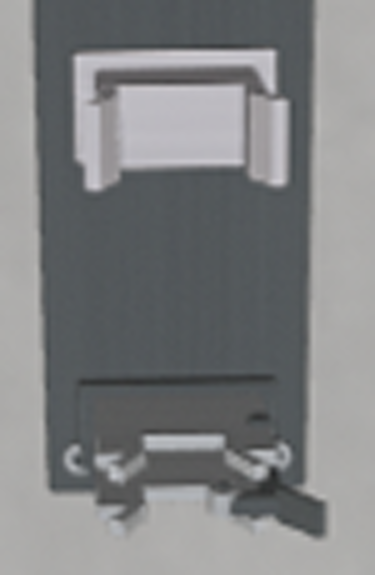

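```bash
cat > w1m.py <<'E'
from h import *
import pickle
st,c,p,d=pickle.load(open('w1.pkl','rb'))
L=onz(c,269.2,52.8,44);Rr=onz(c,282.4,52.55,44);g=(L+Rr)/2
r=onz(c,276.6,165.2,38);k=onz(c,276.2,233.6,41)
print(L,Rr,np.linalg.norm(L-Rr));print(g,r,k)
for a,b in((k,g),(r,g)):
    v=g-a;print(np.linalg.norm(v[:2]),np.degrees(np.arctan2(v[1],v[0])))
e=L-Rr;print('perp',np.degrees(np.arctan2(e[1],e[0]))-90)
for n,u,v in(('tl',248,36.5),('bl',249,238),('br',300.5,237)):
    print(n,onz(c,u,v,9).round(1))
E
python3 w1m.py
```

```text
[456.23627381 290.00480393  44.        ] [469.81730039 287.19321219  44.        ] 13.86900613211692
[463.0267871  288.59900806  44.        ] [440.02504783 168.98568972  38.        ] [422.27032357  84.72663105  41.        ]
207.90631406116654 78.69493492695455
121.80486827340665 79.11485262301224
perp 78.30365565970371
tl [438.4 315.9   9. ]
bl [383.8  71.9   9. ]
br [452.4  58.4   9. ]
```

Request:
{"op": "arm_command", "data": {
  "rot": [
    [0,0,0],
    [0,0,0],
    [0,0,0],
    [0,0,0],
    [0,0,0]
  ],
  "slide": [
    [-18,-35,0],
    [-18,-37,0],
    [0,-40,0],
    [0,-40,0],
    [0,-40,0]
  ],
  "gripper": [85,85,85,85,85]
}}

```text
clock: 1.62
eef_pos: [388.4, -7.2, 269.7]
tool_rot: [-3.132, -0.005, -0.2]
force: [1.2, -0.4, 0.3]
width: 84.9
```

Request:
{"op": "arm_command", "data": {
  "rot": [
    [0,0,0],
    [0,0,0],
    [0,0,0],
    [0,0,-7],
    [0,0,-7]
  ],
  "slide": [
    [0,-40,0],
    [0,-40,0],
    [0,-40,0],
    [0,-40,0],
    [10,-38,0]
  ],
  "gripper": [85,85,85,85,85]
}}

```text
clock: 2.03
eef_pos: [394.9, -212.1, 270.2]
tool_rot: [-3.128, -0.006, -0.445]
force: [-0.3, 0.0, -0.9]
width: 85.1
```

Request:
{"op": "arm_command", "data": {
  "rot": [
    [0,0,-7],
    [0,0,-7],
    [0,0,-7],
    [0,0,-7],
    [0,0,-7]
  ],
  "slide": [
    [7,-16,0],
    [7,-16,0],
    [7,-16,0],
    [5,-15,0],
    [5,-13,0]
  ],
  "gripper": [85,85,85,85,85]
}}

```text
clock: 2.45
eef_pos: [426.4, -298.8, 270.1]
tool_rot: [-3.13, -0.011, -1.069]
force: [0.0, -0.3, -0.2]
width: 85.2
```

Request:
{"op": "arm_command", "data": {
  "rot": [
    [0,0,-7],
    [0,0,-7],
    [0,0,-7],
    [0,0,-7],
    [0,0,-7]
  ],
  "slide": [
    [0,0,-5],
    [0,0,-10],
    [0,0,-10],
    [0,0,-5],
    [0,0,0]
  ],
  "gripper": [85,85,85,85,85]
}}

```text
clock: 2.87
eef_pos: [428.2, -301.8, 238.0]
tool_rot: [-3.131, -0.015, -1.693]
force: [-0.1, 0.8, 0.3]
width: 85.2
```

Request:
{"op": "arm_command", "data": {
  "rot": [
    [0,0,-7],
    [0,0,-7],
    [0,0,0]
  ],
  "slide": [
    [0,0,0],
    [0,0,0],
    [0,0,0]
  ],
  "gripper": [85,85,85]
}}

```text
clock: 3.12
eef_pos: [428.6, -299.7, 235.9]
tool_rot: [-3.134, -0.015, -1.945]
force: [-0.3, -0.9, -0.4]
width: 85.0
```

```bash
python3 snap.py wrist w2
```

```text
3.1167 [ 428.6 -299.7  235.9] [-179.54   -0.84 -111.45] [-0.3 -0.9 -0.4] 84.9662002892229
```

View pics/w2.png

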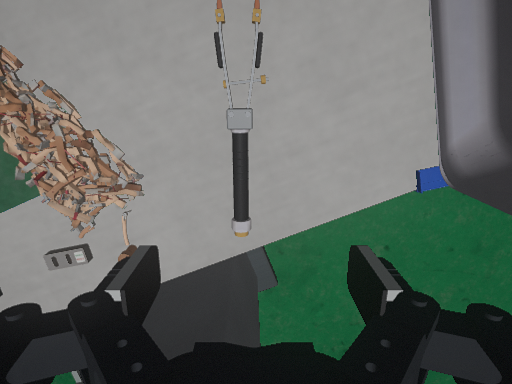

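Run:
```python
from h import *
import pickle
st,c,p,d=pickle.load(open('w2.pkl','rb'))
g=p.max(2)
m=(g<70).astype(np.uint8); 
rows=range(136,215,6);C=[]
for v in rows:
    xs=np.where(m[v,225:256])[0]+225; C.append(((xs[0]+xs[-1])/2,v)); 
print(C)
P=np.array([onz(c,u,v,12) for u,v in C]);vx,vy,x0,y0=cv2.fitLine(P[:,:2].astype(np.float32),cv2.DIST_L2,0,.01,.01).ravel()
if vx<0:vx,vy=-vx,-vy
print('head',np.degrees(np.arctan2(vy,vx)))
# ends of handle
col=g[:,240];print(col[100:112],col[126:136],col[214:242])
for v in (131,219):
    print(v,onz(c,240,v,12),)
print('yoke front/back top',onz(c,239.5,109.5,24),onz(c,239.5,129,24))
print('tips',onz(c,219,0,12),onz(c,256.5,0,12))
q=pt(c,240,175,d[175,240]);print(q)
```

```text
[(np.float64(239.5), 136), (np.float64(240.0), 142), (np.float64(240.0), 148), (np.float64(240.0), 154), (np.float64(240.0), 160), (np.float64(240.0), 166), (np.float64(240.0), 172), (np.float64(240.0), 178), (np.float64(240.0), 184), (np.float64(240.5), 190), (np.float64(240.5), 196), (np.float64(240.5), 202), (np.float64(240.5), 208), (np.float64(240.5), 214)]
head -21.519358
[153 152 151 151 151 151 152 156  78 116 148 149] [146 148 127 122 168 172 174  91  57  61] [ 56  58  56  57  56  56  58  74 158 170 171 171 169 169 168 170 174 176
 167 163 164 165 165 153 151 152 151 151]
131 [ 467.14282845 -301.82756568   12.        ]
219 [ 368.60536639 -261.77373877   12.        ]
yoke front/back top [ 489.42329212 -310.63128126   24.        ] [ 470.25262219 -302.82917347   24.        ]
tips [ 597.16849786 -331.56797416   12.        ] [ 583.30535212 -367.2335224    12.        ]
[ 421.93633512 -283.74182833   22.59785235]
```

```bash
cat > tgt.py <<'E'
import sys
from h import *
from cell import telemetry
x,y,z,yaw=map(float,sys.argv[1:5])
s=telemetry.read_state()
Rd=R.from_euler('xyz',[180,0,yaw],degrees=True);Rc=R.from_euler('xyz',s['tool_rot'])
print('pos',s['eef_pos'].round(1),'slide',(np.array([x,y,z])-s['eef_pos']).round(1),'rot',(Rd*Rc.inv()).as_rotvec(degrees=True).round(2),'F',s['force'].round(1),'w',round(s['width'],1),'t',s['clock'])
E
python3 tgt.py 424 -285 3 -111.4
```

```text
pos [ 428.6 -299.7  236. ] slide [  -4.6   14.7 -233. ] rot [ 0.94  0.12 -0.25] F [-0.4  0.3 -0.3] w 85.2 t 3.1667
```

Request:
{"op": "arm_command", "data": {
  "rot": [
    [0.9,0.1,-0.2],
    [0,0,0],
    [0,0,0],
    [0,0,0],
    [0,0,0]
  ],
  "slide": [
    [-4.6,14.7,-30],
    [0,0,-40],
    [0,0,-40],
    [0,0,-40],
    [0,0,-20]
  ],
  "gripper": [85,85,85,85,85]
}}

```text
clock: 3.58
eef_pos: [428.9, -286.1, 65.4]
tool_rot: [-3.126, -0.003, -1.919]
force: [-0.2, -0.0, -0.2]
width: 84.9
```

```bash
python3 tgt.py 424 -285 3 -111.4;python3 snap.py wrist w3
```

```text
pos [ 428.9 -286.1   65.4] slide [ -4.9   1.1 -62.4] rot [ 0.48  0.78 -1.46] F [-0.2 -0.  -0.2] w 84.9 t 3.5833
3.5833 [ 428.9 -286.1   65.4] [-1.7910e+02 -1.7000e-01 -1.0994e+02] [-0.2 -0.  -0.2] 84.92900224140345
```

View pics/w3.png

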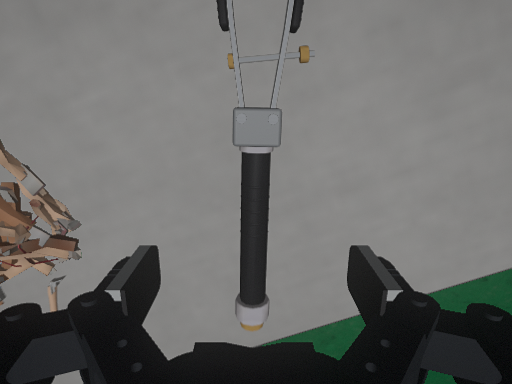

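Run:
```python
from h import *
import pickle
st,c,p,d=pickle.load(open('w3.pkl','rb'))
g=p.max(2);C=[]
for v in range(158,296,6):
    xs=np.where(g[v,230:280]<80)[0]+230; C.append(((xs[0]+xs[-1])/2,v))
P=np.array([onz(c,u,v,14) for u,v in C])
vx,vy,x0,y0=cv2.fitLine(P[:,:2].astype(np.float32),cv2.DIST_L2,0,.01,.01).ravel()
if vx<0:vx,vy=-vx,-vy
print('head',np.degrees(np.arctan2(vy,vx)))
b=onz(c,252.3,300,14);f=onz(c,256.5,152,14);print(b,f,np.linalg.norm(b-f), b+(f-b)*60/108)
o=onz(c,257.5,109,24);print('orig',o)
```

```text
head -21.275484
[ 368.73346612 -263.26436581   14.        ] [ 465.88304884 -301.39954645   14.        ] 104.36634239876946 [ 422.70545652 -284.45057728   14.        ]
orig [ 490.03094537 -310.56716931   24.        ]
```

Request:
{"op": "arm_command", "data": {
  "rot": [
    [0.5,0.8,-1.4],
    [0,0,0],
    [0,0,0],
    [0,0,0]
  ],
  "slide": [
    [-4.9,1,-20],
    [0,0,-25],
    [0,0,-13],
    [0,0,0]
  ],
  "gripper": [85,85,70,60]
}}

```text
clock: 3.97
eef_pos: [424.2, -284.1, 4.3]
tool_rot: [3.139, 0.003, -1.931]
force: [0.2, -0.6, 0.4]
width: 63.4
```

```bash
python3 tgt.py 424 -285 3 -111.3
```

```text
pos [ 424.2 -284.1    4.3] slide [-0.2 -0.9 -1.3] rot [-0.23 -0.1  -0.64] F [ 0.2 -0.6  0.4] w 63.4 t 3.9667
```

Request:
{"op": "arm_command", "data": {
  "rot": [
    [-0.2,-0.1,-0.6],
    [0,0,0],
    [0,0,0],
    [0,0,0],
    [0,0,0]
  ],
  "slide": [
    [0,-0.9,-1.3],
    [0,0,0],
    [0,0,0],
    [0,0,0],
    [0,0,0]
  ],
  "gripper": [45,30,16,10,10]
}}

```text
clock: 4.38
eef_pos: [426.9, -286.9, 7.8]
tool_rot: [-3.135, -0.001, -1.937]
force: [0.1, 0.2, -1.7]
width: 15.7
```

Request:
{"op": "arm_command", "data": {
  "rot": [
    [0,0,0],
    [0,0,0],
    [0,0,0]
  ],
  "slide": [
    [0,0,0],
    [0,0,0],
    [0,0,0]
  ],
  "gripper": [8,8,8]
}}

```text
clock: 4.63
eef_pos: [427.6, -286.7, 8.8]
tool_rot: [-3.133, -0.001, -1.936]
force: [-0.4, -0.5, -1.8]
width: 15.1
```

```bash
python3 tgt.py 424 -285 3 -111.3
```

```text
pos [ 427.6 -286.7    8.8] slide [-3.6  1.7 -5.8] rot [ 0.22  0.43 -0.39] F [-0.4 -0.5 -1.8] w 15.1 t 4.6333
```

```bash
python3 snap.py wrist w4; python3 snap.py side s4; python3 -c "
import cv2
i=cv2.imread('pics/s4.png');cv2.imwrite('pics/s4a.png',cv2.resize(i[200:290,205:325],None,fx=6,fy=6,interpolation=cv2.INTER_CUBIC))"
```

```text
4.6333 [ 427.6 -286.7    8.8] [-1.7952e+02 -5.0000e-02 -1.1091e+02] [-0.4 -0.5 -1.8] 15.108647153051185
4.6833 [ 427.6 -286.7    8.8] [-1.7952e+02 -5.0000e-02 -1.1091e+02] [-0.3  0.2 -2. ] 15.56773665661146
```

View pics/w4.png

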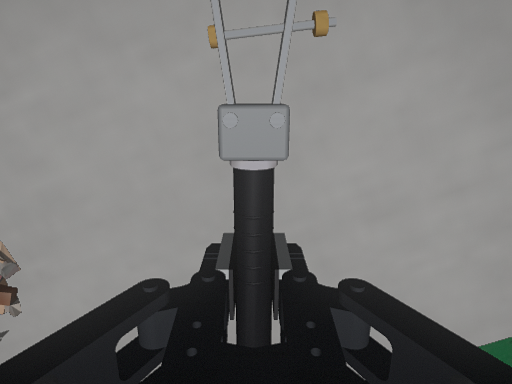

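View pics/s4a.png

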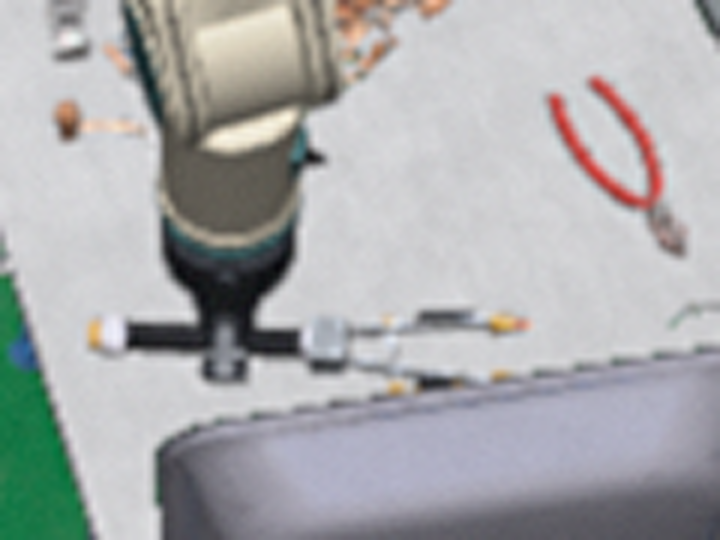

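```bash
cat > rel.py <<'E'
import sys,pickle
from h import *
k=sys.argv[1]; bb=list(map(float,sys.argv[2:6])) # l,r,t(front),b(back) of yoke top
st,c,p,d=pickle.load(open(k+'.pkl','rb'))
Rt=R.from_euler('xyz',st['tool_rot']).as_matrix();T=st['eef_pos']
l,r,t,b=bb;u=(l+r)/2
dm=np.median(d[int(t)+10:int(b)-10,int(l)+20:int(r)-20]);dw=c['fx']*28/(r-l)
print('depth',dm,'by width',dw,'len front-back by depth',)
f=pt(c,u,t,dm);e=pt(c,u,b,dm);print('front',f,'back',e,np.linalg.norm(f-e),'head',np.degrees(np.arctan2((f-e)[1],(f-e)[0])),'pitch dz',f[2]-e[2])
print('front in tool',(Rt.T@(f-T)).round(1))
for q in ((t+10),(b-10)):
    q=int(q);w=np.median(d[q-3:q+4,int(l)+20:int(r)-20]);print('z at',q,pt(c,u,q,w)[2])
E
python3 rel.py w4 219 289.5 104 160
```

```text
depth 124.24437 by width 127.4155178845195 len front-back by depth
front [ 491.94992972 -311.39636744   24.9725536 ] back [ 472.47153446 -303.94055189   30.91852525] 21.687591984322655 head -20.945526847585153 pitch dz -5.945971649384532
front in tool [  0.1 -69.1 -15.6]
z at 114 27.825706708598574
z at 150 27.78200080507169
```

Request:
{"op": "arm_command", "data": {
  "rot": [
    [0,0,0],
    [0,0,0],
    [0,0,0],
    [0,0,7],
    [0,0,7]
  ],
  "slide": [
    [0,0,20],
    [0,0,35],
    [0,0,35],
    [0,0,35],
    [0,0,20]
  ],
  "gripper": [8,8,8,8,8]
}}

```text
clock: 5.15
eef_pos: [422.1, -283.8, 153.2]
tool_rot: [3.133, 0.0, -1.687]
force: [0.5, -0.2, -1.7]
width: 15.7
```

Request:
{"op": "arm_command", "data": {
  "rot": [
    [0,0,7],
    [0,0,7],
    [0,0,7],
    [0,0,7],
    [0,0,7]
  ],
  "slide": [
    [-8,0,0],
    [-8,0,0],
    [-8,0,0],
    [-8,0,0],
    [-5,0,0]
  ],
  "gripper": [8,8,8,8,8]
}}

```text
clock: 5.57
eef_pos: [387.3, -285.3, 159.0]
tool_rot: [3.142, -0.007, -1.062]
force: [0.2, -0.4, -2.8]
width: 15.4
```

Request:
{"op": "arm_command", "data": {
  "rot": [
    [0,0,7],
    [0,0,7],
    [0,0,7],
    [0,0,7],
    [0,0,7]
  ],
  "slide": [
    [0,0,0],
    [0,0,0],
    [0,0,0],
    [0,5,0],
    [0,10,0]
  ],
  "gripper": [8,8,8,8,8]
}}

```text
clock: 5.98
eef_pos: [383.7, -271.9, 159.4]
tool_rot: [3.139, -0.007, -0.438]
force: [-0.5, 0.4, -1.6]
width: 15.7
```

```bash
python3 tgt.py 388 0 150 -11.3
```

```text
pos [ 383.7 -271.9  159.4] slide [  4.3 271.9  -9.4] rot [ 0.26  0.34 13.81] F [-0.5  0.4 -1.6] w 15.7 t 5.9833
```

Request:
{"op": "arm_command", "data": {
  "rot": [
    [0,0,7],
    [0,0,6.8],
    [0,0,0],
    [0,0,0],
    [0,0,0]
  ],
  "slide": [
    [0,10,0],
    [0,20,0],
    [0,35,0],
    [0,40,0],
    [0,40,0]
  ],
  "gripper": [8,8,8,8,8]
}}

```text
clock: 6.4
eef_pos: [382.4, -131.9, 160.1]
tool_rot: [3.132, -0.013, -0.198]
force: [1.2, 0.5, -2.2]
width: 15.6
```

Request:
{"op": "arm_command", "data": {
  "rot": [
    [0,0,0],
    [0,0,0],
    [0,0,0],
    [0,0,0],
    [0,0,0]
  ],
  "slide": [
    [0,40,0],
    [0,40,0],
    [3,40,0],
    [6,40,0],
    [8,38,0]
  ],
  "gripper": [8,8,8,8,8]
}}

```text
clock: 6.82
eef_pos: [394.6, 73.2, 160.4]
tool_rot: [3.132, -0.011, -0.206]
force: [1.7, 0.5, -1.9]
width: 15.5
```

```bash
python3 tgt.py 427.8 111.2 130 -11.3
```

```text
pos [394.6  73.2 160.4] slide [ 33.2  38.  -30.4] rot [0.67 0.48 0.49] F [ 1.7  0.5 -1.9] w 15.5 t 6.8167
```

Request:
{"op": "arm_command", "data": {
  "rot": [
    [0.7,0.5,0.5],
    [0,0,0],
    [0,0,0]
  ],
  "slide": [
    [20,25,-15],
    [13,10,-15],
    [0,0,0]
  ],
  "gripper": [8,8,8]
}}

```text
clock: 7.07
eef_pos: [428.6, 122.6, 129.7]
tool_rot: [-3.135, -0.001, -0.177]
force: [0.6, -0.6, -2.0]
width: 15.4
```

```bash
python3 tgt.py 427.8 111.2 130 -11.3; python3 snap.py wrist w5
```

```text
pos [428.6 122.6 129.7] slide [ -0.8 -11.4   0.3] rot [-0.35  0.12 -1.17] F [ 0.6 -0.6 -2. ] w 15.4 t 7.0667
7.0667 [428.6 122.6 129.7] [-1.7964e+02 -5.0000e-02 -1.0130e+01] [ 0.6 -0.6 -2. ] 15.403312828649115
```

View pics/w5.png

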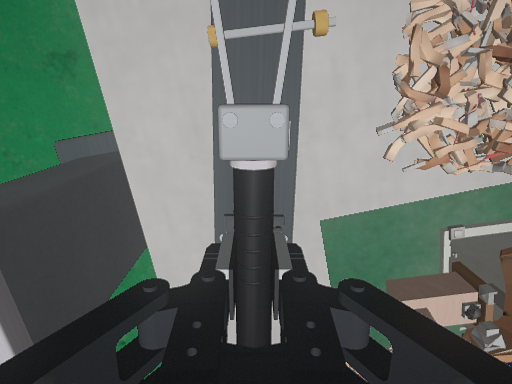

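Request:
{"op": "arm_command", "data": {
  "rot": [
    [-0.3,0.1,-1.2],
    [0,0,0]
  ],
  "slide": [
    [-0.8,-11.4,0],
    [0,0,0]
  ],
  "gripper": [8,8]
}}

```text
clock: 7.28
eef_pos: [425.3, 107.3, 130.5]
tool_rot: [3.14, 0.002, -0.202]
force: [0.3, -0.6, -1.4]
width: 15.7
```

```bash
python3 tgt.py 427.8 111.2 130 -11.3; python3 snap.py wrist w6; python3 tgt.py 427.8 111.2 130 -11.3;python3 snap.py top t6; python3 snap.py side s6
python3 - <<'E'
from h import *
import pickle
st,c,p,d=pickle.load(open('w6.pkl','rb'))
g=p.astype(int).sum(2)//3
for v in (60,90,170,200):
    print(v,g[v,195:225].tolist(),g[v,285:315].tolist())
i=cv2.imread('pics/t6.png');cv2.imwrite('pics/t6a.png',cv2.resize(i[195:260,120:280],None,fx=5,fy=5,interpolation=cv2.INTER_CUBIC))
i=cv2.imread('pics/s6.png');cv2.imwrite('pics/s6a.png',cv2.resize(i[105:195,180:260],None,fx=6,fy=6,interpolation=cv2.INTER_CUBIC))
E
```

```text
pos [425.3 107.3 130.5] slide [ 2.5  3.9 -0.5] rot [ 0.09 -0.16  0.27] F [ 0.3 -0.6 -1.4] w 15.7 t 7.2833
7.2833 [425.3 107.3 130.5] [ 1.7988e+02  1.3000e-01 -1.1570e+01] [ 0.3 -0.6 -1.4] 15.697373922192309
pos [425.3 108.  130.6] slide [ 2.5  3.2 -0.6] rot [ 0.03 -0.15  0.24] F [-0.1  0.5 -2.1] w 15.6 t 7.3333
7.3333 [425.3 108.  130.6] [ 1.7994e+02  1.4000e-01 -1.1540e+01] [-0.1  0.5 -2.1] 15.589918848009525
7.3833 [425.5 108.6 130.7] [ 1.7998e+02  1.3000e-01 -1.1500e+01] [ 0.4 -0.4 -2.2] 15.67101033398716
60 [180, 180, 180, 180, 180, 180, 180, 180, 180, 181, 181, 181, 182, 181, 98, 87, 92, 91, 91, 93, 93, 92, 89, 89, 99, 161, 186, 183, 183, 183] [184, 181, 67, 88, 90, 90, 89, 91, 89, 89, 90, 90, 91, 84, 104, 181, 180, 179, 179, 180, 180, 180, 180, 180, 180, 180, 180, 180, 180, 180]
90 [181, 180, 180, 180, 180, 179, 179, 180, 180, 180, 179, 180, 180, 182, 179, 114, 92, 95, 94, 94, 94, 94, 93, 93, 92, 91, 94, 133, 201, 198] [203, 195, 73, 91, 93, 93, 92, 93, 91, 92, 93, 93, 88, 96, 155, 182, 179, 179, 178, 178, 179, 179, 179, 180, 181, 180, 181, 181, 182, 182]
170 [182, 183, 182, 184, 183, 183, 183, 183, 182, 182, 182, 182, 183, 183, 183, 183, 182, 183, 180, 80, 94, 99, 96, 96, 96, 96, 95, 93, 96, 96] [93, 92, 94, 94, 93, 94, 94, 95, 94, 92, 87, 117, 184, 180, 178, 179, 180, 179, 180, 181, 180, 181, 182, 182, 182, 181, 181, 180, 180, 180]
200 [180, 180, 180, 179, 179, 178, 179, 179, 179, 180, 180, 180, 181, 180, 181, 180, 179, 179, 181, 180, 122, 91, 98, 95, 94, 94, 96, 94, 94, 95] [86, 77, 95, 92, 93, 93, 93, 92, 90, 87, 117, 184, 180, 179, 179, 178, 178, 179, 178, 178, 179, 179, 180, 181, 181, 182, 181, 181, 181, 181]
```

View pics/w6.png

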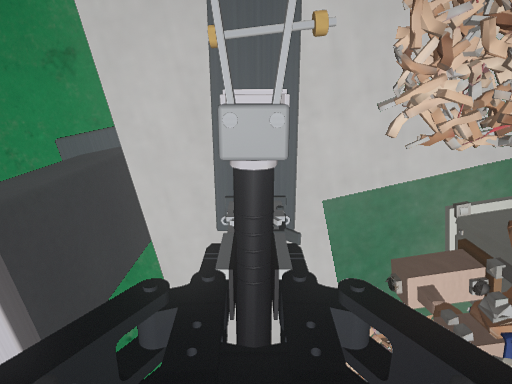

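View pics/t6a.png

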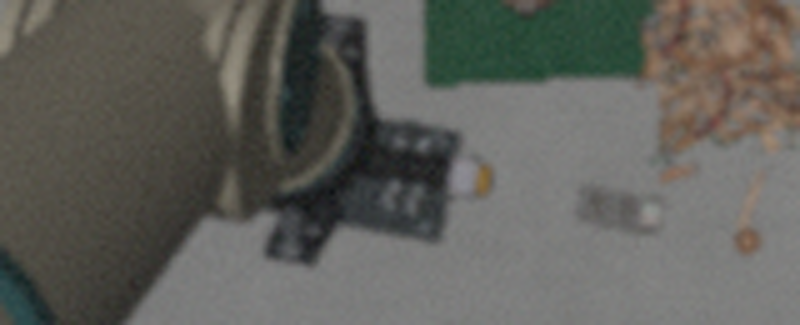

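View pics/s6a.png

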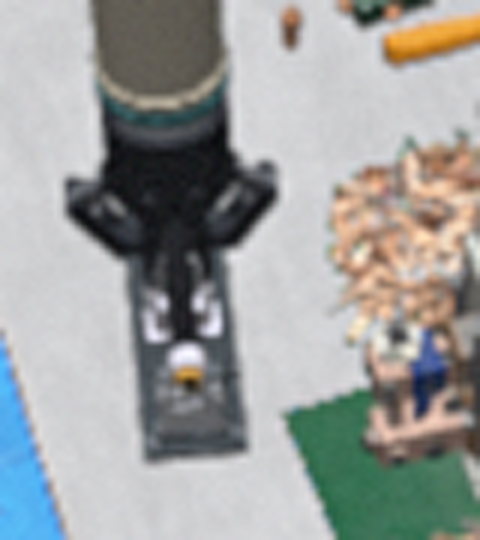

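Run:
```python
from h import *
import pickle
st,c,p,d=pickle.load(open('w6.pkl','rb'))
M=[]
for v,l,r in((60,208.6,298.8),(90,209.7,298.2),(170,213.5,295.7),(200,214.7,294.7)):
    a=onz(c,l+.5,v,9);b=onz(c,r+.5,v,9);m=(a+b)/2;M.append(m);print(m.round(1),np.linalg.norm(a-b))
M=np.array(M);v=M[0]-M[3];h=np.arctan2(v[1],v[0]);print(np.degrees(h))
n=np.array([-np.sin(np.radians(78.7)),np.cos(np.radians(78.7))])
print('lateral of stand origin(w1) vs this line', (M[:,:2]-[441.5,179.8])@n)
# tweezers axis from yoke/handle in this image, z axis ~ 130.5+7.5
T=st['eef_pos']; 
y=pt(c,254,104,c['fx']*28/70.5);print('yoke front',y)
u=np.array([np.cos(np.radians(78.7)),np.sin(np.radians(78.7))])
print('along of yoke front, lat', (y[:2]-[441.5,179.8])@u,(y[:2]-[441.5,179.8])@n)
h2=[onz(c,253.5,v,138) for v in(170,330)];print(h2,np.degrees(np.arctan2(*(h2[0]-h2[1])[1::-1])))
# cheeks/rest visible behind yoke: rest back edge row 90
print('rest front edge', onz(c,255,96,38), onz(c,255,90,38))
```

```text
[445.4 204.6   9. ] 69.46524285935921
[441.2 183.    9. ] 69.8857525289552
[428.8 119.6   9. ] 69.62271007408607
[423.6  93.4   9. ] 69.65557374100688
78.89386892580079
lateral of stand origin(w1) vs this line [1.04444092 0.94180276 0.65449936 0.66090406]
yoke front [439.30722283 175.47778097 142.65571402]
along of yoke front, lat -4.668097566245462 1.3033472830817243
[array([433.51302669, 148.23218718, 138.        ]), array([416.76514028,  66.51119714, 138.        ])] 78.4181818524245
rest front edge [440.61839384 178.4352186   38.        ] [441.42520631 182.39886214  38.        ]
```

Request:
{"op": "arm_command", "data": {
  "rot": [
    [0,0,0.3],
    [0,0,0],
    [0,0,0],
    [0,0,0]
  ],
  "slide": [
    [1.5,2.5,-20],
    [0,0,-20],
    [0,0,-10],
    [0,0,0]
  ],
  "gripper": [8,8,8,8]
}}

```text
clock: 7.77
eef_pos: [428.9, 109.4, 82.1]
tool_rot: [-3.138, -0.004, -0.2]
force: [0.1, 0.9, -1.6]
width: 15.3
```

```bash
python3 tgt.py 426.9 111.6 75 -11.25
```

```text
pos [428.9 109.4  82.1] slide [-2.   2.2 -7.1] rot [-0.15  0.26  0.23] F [ 0.1  0.9 -1.6] w 15.3 t 7.7667
```

Request:
{"op": "arm_command", "data": {
  "rot": [
    [-0.1,0.2,0.2],
    [0,0,0]
  ],
  "slide": [
    [-2,2,-3],
    [0,0,0]
  ],
  "gripper": [8,8]
}}

```text
clock: 7.93
eef_pos: [426.7, 110.3, 79.6]
tool_rot: [-3.141, -0.001, -0.199]
force: [-0.4, 0.0, -1.9]
width: 15.5
```

```bash
python3 tgt.py 426.9 111.6 75 -11.25;  python3 snap.py wrist w7; python3 tgt.py 426.9 111.6 75 -11.25
python3 - <<'E'
import cv2
i=cv2.imread('pics/w7.png');cv2.imwrite('pics/w7a.png',cv2.resize(i[60:260,160:350],None,fx=3,fy=3,interpolation=cv2.INTER_CUBIC))
E
```

```text
pos [426.7 110.3  79.6] slide [ 0.2  1.3 -4.6] rot [-0.05  0.04  0.17] F [-0.4  0.  -1.9] w 15.5 t 7.9333
7.9333 [426.7 110.3  79.6] [-1.7995e+02 -3.0000e-02 -1.1420e+01] [-0.4  0.  -1.9] 15.501976090616862
pos [427.3 110.1  80. ] slide [-0.4  1.5 -5. ] rot [-0.04  0.12  0.2 ] F [ 0.5 -0.6 -1.8] w 15.3 t 7.9833
```

View pics/w7a.png

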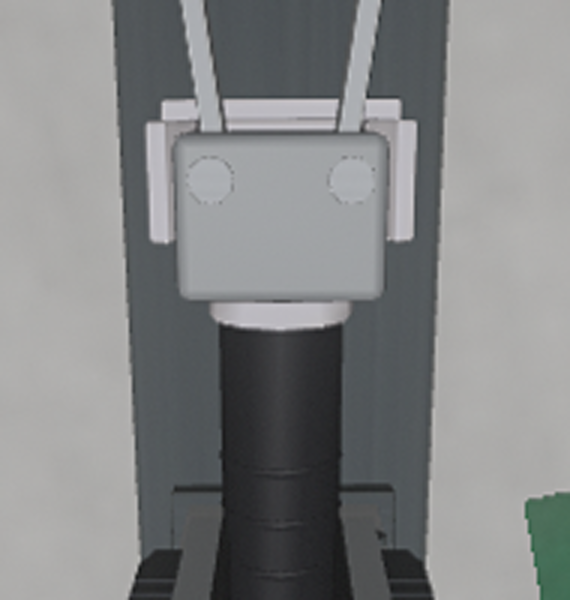

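Request:
{"op": "arm_command", "data": {
  "rot": [
    [0,0.1,0.4],
    [0,0,0]
  ],
  "slide": [
    [0,1.6,-8],
    [0,0.3,-8]
  ],
  "gripper": [8,8]
}}

```text
clock: 8.15
eef_pos: [429.1, 112.4, 65.4]
tool_rot: [-3.139, -0.005, -0.192]
force: [-0.5, -0.3, 5.7]
width: 15.3
```

```bash
python3 tgt.py 427 111.6 62 -11
```

```text
pos [429.1 112.4  65.4] slide [-2.1 -0.8 -3.4] rot [-0.1   0.31  0.01] F [-0.5 -0.3  5.7] w 15.3 t 8.15
```

Request:
{"op": "arm_command", "data": {
  "rot": [
    [0,0.2,0]
  ],
  "slide": [
    [-2.2,-0.8,-2]
  ],
  "gripper": [8]
}}

```text
clock: 8.23
eef_pos: [426.0, 112.2, 62.7]
tool_rot: [-3.139, 0.0, -0.191]
force: [-1.9, 0.8, -0.7]
width: 15.7
```

```bash
python3 tgt.py 427 111.6 62 -11
```

```text
pos [426.  112.2  62.7] slide [ 1.  -0.6 -0.7] rot [-0.13  0.   -0.04] F [-1.9  0.8 -0.7] w 15.7 t 8.2333
```

Request:
{"op": "arm_command", "data": {
  "rot": [
    [-0.1,0,0]
  ],
  "slide": [
    [0.8,-0.6,-4]
  ],
  "gripper": [8]
}}

```text
clock: 8.32
eef_pos: [424.8, 111.8, 58.5]
tool_rot: [-3.141, 0.004, -0.192]
force: [-3.2, -0.4, 4.0]
width: 15.6
```

Request:
{"op": "arm_command", "data": {
  "rot": [
    [0,0,0]
  ],
  "slide": [
    [0,0,-4]
  ],
  "gripper": [8]
}}

```text
clock: 8.4
eef_pos: [425.3, 111.6, 54.4]
tool_rot: [-3.141, 0.002, -0.193]
force: [0.8, -2.7, 8.2]
width: 15.3
```

```bash
python3 tgt.py 427 111.6 42.5 -11;  python3 snap.py wrist w8; python3 snap.py side s8
python3 - <<'E'
import cv2
i=cv2.imread('pics/w8.png');cv2.imwrite('pics/w8a.png',cv2.resize(i[60:260,160:350],None,fx=3,fy=3,interpolation=cv2.INTER_CUBIC))
i=cv2.imread('pics/s8.png');cv2.imwrite('pics/s8a.png',cv2.resize(i[105:195,180:260],None,fx=6,fy=6,interpolation=cv2.INTER_CUBIC))
E
```

```text
pos [425.3 111.6  54.4] slide [  1.7   0.  -11.9] rot [-0.07 -0.13  0.06] F [ 0.8 -2.7  8.2] w 15.3 t 8.4
8.4 [425.3 111.6  54.4] [-1.7996e+02  1.4000e-01 -1.1060e+01] [ 0.8 -2.7  8.2] 15.312809031319382
8.45 [425.5 111.5  53.9] [-1.7997e+02  1.3000e-01 -1.1070e+01] [ 1.4  0.2 -4.7] 15.525040735365197
```

View pics/w8a.png

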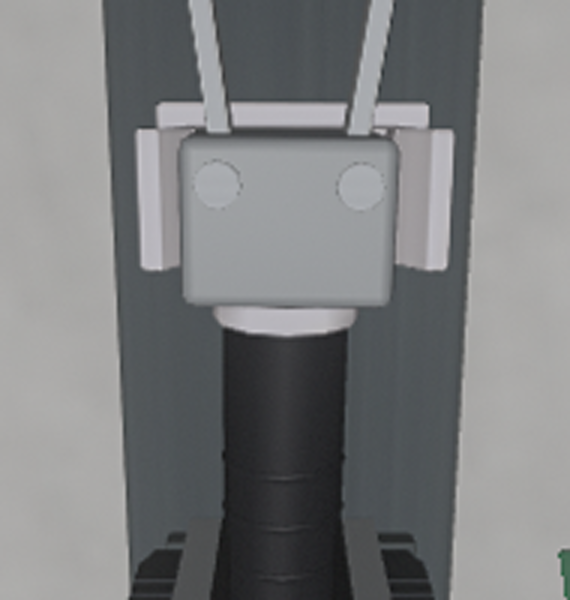

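View pics/s8a.png

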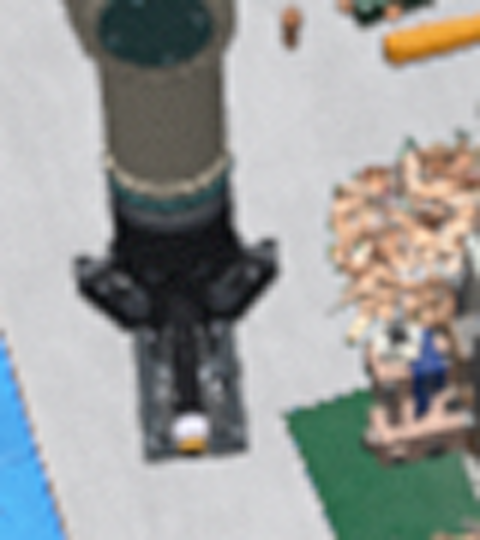

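Request:
{"op": "arm_command", "data": {
  "rot": [
    [0,0,0]
  ],
  "slide": [
    [1.5,0,-4]
  ],
  "gripper": [8]
}}

```text
clock: 8.58
eef_pos: [426.5, 111.3, 49.9]
tool_rot: [-3.141, 0.004, -0.193]
force: [-3.2, -0.1, -1.8]
width: 15.3
```

Request:
{"op": "arm_command", "data": {
  "rot": [
    [0,0,0]
  ],
  "slide": [
    [0.3,0,-4]
  ],
  "gripper": [8]
}}

```text
clock: 8.67
eef_pos: [426.6, 111.4, 45.4]
tool_rot: [3.142, 0.004, -0.193]
force: [1.3, 0.0, 3.3]
width: 15.4
```

```bash
python3 tgt.py 427 111.6 42.5 -11
```

```text
pos [426.6 111.4  45.4] slide [ 0.4  0.2 -2.9] rot [-0.05 -0.24  0.03] F [1.3 0.  3.3] w 15.4 t 8.6667
```

Request:
{"op": "arm_command", "data": {
  "rot": [
    [0,-0.1,0]
  ],
  "slide": [
    [0.3,0.2,-3]
  ],
  "gripper": [8]
}}

```text
clock: 8.75
eef_pos: [426.7, 111.4, 44.3]
tool_rot: [-3.139, 0.003, -0.193]
force: [-12.9, -3.7, 95.6]
width: 15.6
```

Request:
{"op": "arm_command", "data": {
  "rot": [
    [0,0,0]
  ],
  "slide": [
    [0,0,-3]
  ],
  "gripper": [8]
}}

```text
clock: 8.83
eef_pos: [426.7, 111.4, 44.4]
tool_rot: [-3.136, 0.002, -0.193]
force: [-10.7, -1.7, 70.2]
width: 15.4
```

```bash
python3 tgt.py 427 111.6 42.5 -11;  python3 snap.py wrist w9; python3 snap.py side s9; python3 snap.py top t9
python3 - <<'E'
import cv2
i=cv2.imread('pics/w9.png');cv2.imwrite('pics/w9a.png',cv2.resize(i[60:260,160:350],None,fx=3,fy=3,interpolation=cv2.INTER_CUBIC))
E
```

```text
pos [426.7 111.4  44.4] slide [ 0.3  0.2 -1.9] rot [-0.32 -0.05  0.08] F [-10.7  -1.7  70.2] w 15.4 t 8.8333
8.8333 [426.7 111.4  44.4] [-1.7969e+02  1.1000e-01 -1.1080e+01] [-10.7  -1.7  70.2] 15.42685054257095
8.8833 [426.7 111.4  44.6] [-1.7967e+02  1.0000e-01 -1.1090e+01] [-8.8 -1.2 53.5] 15.264703749602889
8.9333 [426.7 111.4  44.6] [-1.7968e+02  9.0000e-02 -1.1080e+01] [-8.6 -2.  53.3] 15.552317295114042
```

View pics/w9a.png

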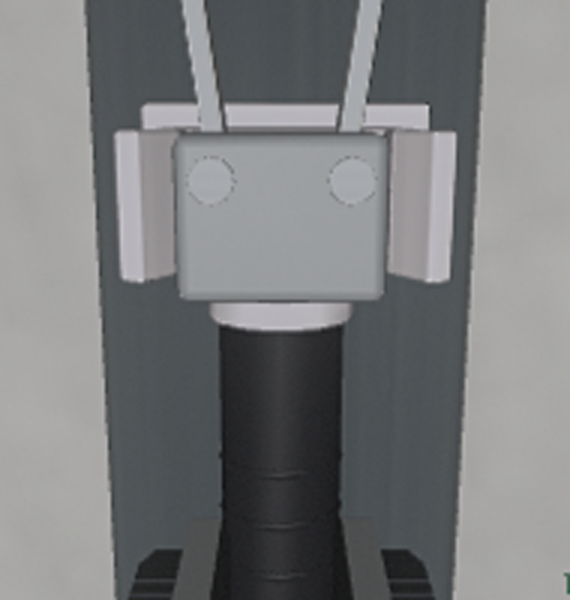

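Request:
{"op": "arm_command", "data": {
  "rot": [
    [0,0,0]
  ],
  "slide": [
    [0.3,0,0.5]
  ],
  "gripper": [8]
}}

```text
clock: 9.07
eef_pos: [427.1, 111.5, 46.4]
tool_rot: [-3.135, 0.0, -0.193]
force: [-2.4, 1.2, -5.5]
width: 15.4
```

```bash
python3 tgt.py 427 111.6 42.5 -11; python3 snap.py wrist w10; python3 rel.py w10 219 289 105 159;python3 - <<'E'
from h import *
import pickle
i=cv2.imread('pics/w10.png');cv2.imwrite('pics/w10a.png',i)
st,c,p,d=pickle.load(open('w10.pkl','rb'))
for u,v in((254,130),(204,120),(307,120),(254,170),(254,200),(254,230),(240,98),(200,200)):
    w=d[v-2:v+3,u-2:u+3];print((u,v),pt(c,u,v,np.median(w)).round(1))
E
python3 - <<'E'
import cv2
for k in('s9','t9'):
    i=cv2.imread(f'pics/{k}.png')
    a=i[105:195,180:260] if k[0]=='s' else i[195:260,160:260]
    cv2.imwrite(f'pics/{k}a.png',cv2.resize(a,None,fx=6,fy=6,interpolation=cv2.INTER_CUBIC))
E
```

```text
pos [427.1 111.5  46.4] slide [-0.1  0.1 -3.9] rot [-0.39  0.06  0.07] F [-2.4  1.2 -5.5] w 15.4 t 9.0667
9.0667 [427.1 111.5  46.4] [-1.796e+02  2.000e-02 -1.107e+01] [-2.4  1.2 -5.5] 15.449568028588065
depth 123.84897 by width 128.32562872655177 len front-back by depth
front [440.37949574 179.34654427  63.00155943] back [436.52724879 159.68373328  68.75567166] 20.846480522039727 head 78.91527393431726 pitch dz -5.754112232064912
front in tool [ -0.  -69.3 -16.1]
z at 115 65.93102612778472
z at 149 65.80063255841398
(254, 130) [438.6 170.2  65.6]
(204, 120) [419.6 177.5  59.9]
(307, 120) [460.2 169.4  58.9]
(254, 170) [435.5 154.2  63.1]
(254, 200) [433.  141.5  62.6]
(254, 230) [430.4 128.   62.3]
(240, 98) [433.8 183.5  16. ]
(200, 200) [398.7 131.5  10.8]
```

View pics/w10a.png

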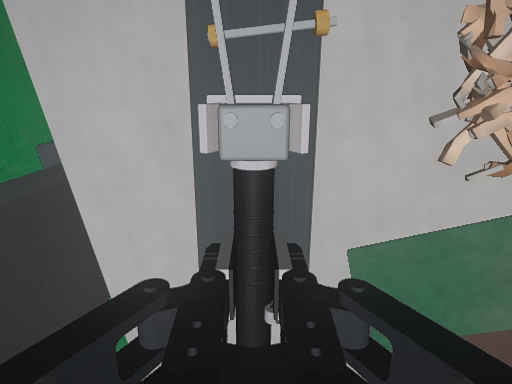

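View pics/s9a.png

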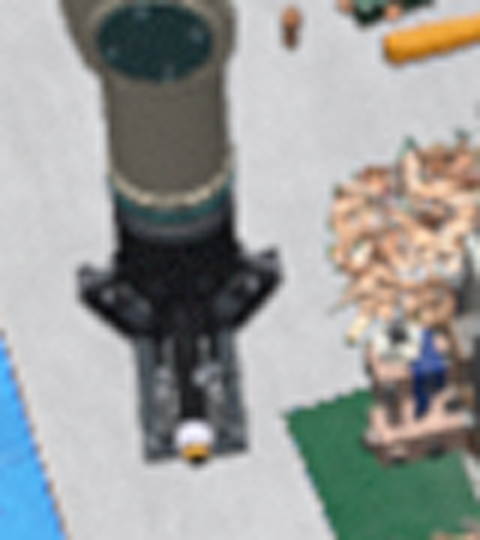

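View pics/t9a.png

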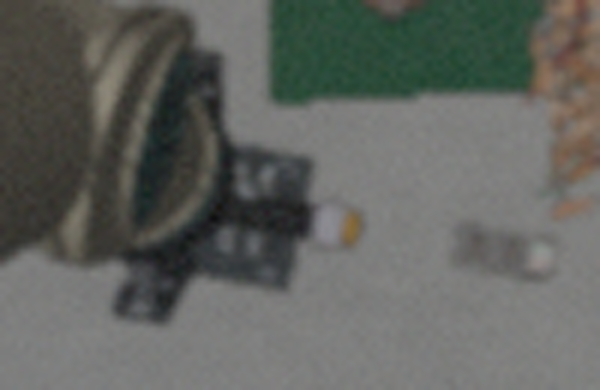

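Request:
{"op": "arm_command", "data": {
  "rot": [
    [-0.3,0,0]
  ],
  "slide": [
    [0,0,-2.6]
  ],
  "gripper": [8]
}}

```text
clock: 9.2
eef_pos: [426.9, 111.4, 44.7]
tool_rot: [-3.139, -0.001, -0.193]
force: [-7.3, -3.1, 52.5]
width: 15.5
```

```bash
python3 tgt.py 427 111.6 44.4 -11
```

```text
pos [426.9 111.4  44.7] slide [ 0.1  0.2 -0.3] rot [-0.15  0.07  0.07] F [-7.3 -3.1 52.5] w 15.5 t 9.2
```

Request:
{"op": "arm_command", "data": {
  "rot": [
    [0,0,0],
    [0,0,0],
    [0,0,0]
  ],
  "slide": [
    [0,0,-0.5],
    [0,0,-0.5],
    [0,0,0]
  ],
  "gripper": [25,40,50]
}}

```text
clock: 9.45
eef_pos: [429.3, 111.4, 43.5]
tool_rot: [-3.139, -0.005, -0.192]
force: [-0.1, -0.2, 0.5]
width: 48.1
```

```bash
python3 tgt.py 427 111.6 44.4 -11; python3 snap.py wrist w11; python3 rel.py w11 219 289 105 159;python3 - <<'E'
from h import *
import pickle
st,c,p,d=pickle.load(open('w11.pkl','rb'))
for u,v in((254,130),(204,120),(307,120),(254,170),(254,200),(254,230),(240,98),(200,200)):
    w=d[v-2:v+3,u-2:u+3];print((u,v),pt(c,u,v,np.median(w)).round(1))
E
```

```text
pos [429.3 111.4  43.5] slide [-2.3  0.2  0.9] rot [-0.1   0.34 -0.02] F [-0.1 -0.2  0.5] w 48.1 t 9.45
9.45 [429.3 111.4  43.5] [-179.84   -0.31  -10.98] [-0.1 -0.2  0.5] 48.07283895176866
depth 122.6465 by width 128.32562872655177 len front-back by depth
front [442.40200489 179.40182862  61.00856659] back [438.58724838 159.95437453  66.7897561 ] 20.644078804670666 head 78.90193565307885 pitch dz -5.781189505936112
front in tool [ -0.  -69.3 -17.4]
z at 115 63.85116805224395
z at 149 63.94585889804516
(254, 130) [440.6 170.4  63.8]
(204, 120) [421.9 177.5  57.9]
(307, 120) [469.2 165.2  10.9]
(254, 170) [437.6 154.6  61.7]
(254, 200) [435.1 141.9  60.6]
(254, 230) [432.6 128.6  60.7]
(240, 98) [436.2 183.2  15.8]
(200, 200) [401.7 132.   10.4]
```

View pics/w11.png

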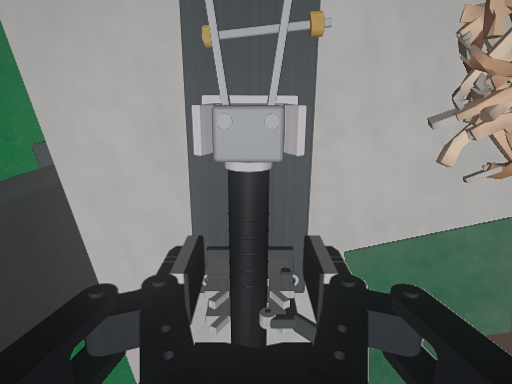

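Request:
{"op": "arm_command", "data": {
  "rot": [
    [-0.1,0.3,0],
    [0,0,0],
    [0,0,0],
    [0,0,0],
    [0,0,0]
  ],
  "slide": [
    [-2,0,15],
    [0,0,25],
    [0,0,25],
    [8,40,0],
    [10,40,0]
  ],
  "gripper": [50,60,70,70,70]
}}

```text
clock: 9.92
eef_pos: [444.9, 183.6, 108.8]
tool_rot: [3.133, 0.003, -0.207]
force: [1.0, 0.0, -1.2]
width: 69.8
```

Request:
{"op": "arm_command", "data": {
  "rot": [
    [0,0,0],
    [0,0,0]
  ],
  "slide": [
    [6,30,0],
    [0,0,0]
  ],
  "gripper": [70,70]
}}

```text
clock: 10.08
eef_pos: [453.8, 223.7, 108.8]
tool_rot: [3.139, -0.002, -0.198]
force: [0.8, -0.1, -0.2]
width: 70.0
```

```bash
python3 tgt.py 452.7 238.9 36 -11.1; python3 snap.py wrist w12; python3 tgt.py 452.7 238.9 36 -11.1
```

```text
pos [453.8 223.7 108.8] slide [ -1.1  15.2 -72.8] rot [0.18 0.07 0.23] F [ 0.8 -0.1 -0.2] w 70.0 t 10.0833
10.0833 [453.8 223.7 108.8] [ 1.7984e+02 -1.0000e-01 -1.1330e+01] [ 0.8 -0.1 -0.2] 70.01933959075662
pos [453.3 220.7 108.7] slide [ -0.6  18.2 -72.7] rot [0.3  0.02 0.33] F [ 0.8  0.4 -0.5] w 70.2 t 10.1333
```

View pics/w12.png

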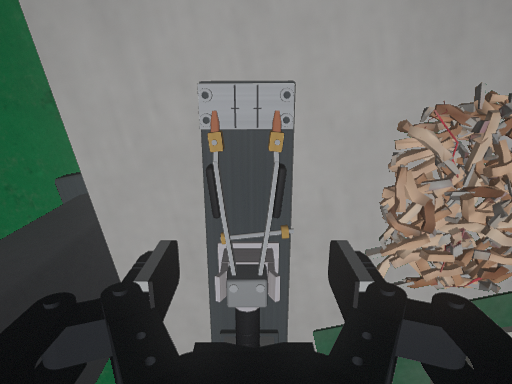

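Run:
```python
from h import *
import pickle
st,c,p,d=pickle.load(open('w12.pkl','rb'))
i=p[:,:,::-1]
cv2.imwrite('pics/w12a.png',cv2.resize(i[75:230,190:305],None,fx=5,fy=5,interpolation=cv2.INTER_CUBIC)[:600])
g=p.astype(int).sum(2)//3
for v in (92,97,102,122):
    print(v,g[v,225:270].tolist())
```

```text
92 [154, 154, 154, 154, 154, 154, 154, 155, 153, 60, 100, 158, 155, 154, 154, 155, 153, 154, 153, 154, 153, 153, 154, 153, 154, 154, 154, 154, 153, 154, 154, 130, 65, 119, 157, 155, 153, 154, 154, 154, 153, 153, 153, 154, 154]
97 [155, 154, 155, 155, 155, 155, 155, 157, 154, 60, 100, 160, 156, 155, 154, 155, 154, 154, 155, 155, 156, 155, 155, 156, 155, 156, 156, 156, 155, 156, 156, 130, 65, 120, 160, 156, 156, 155, 155, 155, 156, 156, 156, 155, 155]
102 [152, 152, 152, 152, 152, 152, 152, 153, 152, 81, 80, 157, 152, 152, 151, 152, 152, 151, 152, 151, 153, 152, 151, 151, 151, 151, 151, 151, 150, 151, 151, 128, 66, 117, 154, 152, 151, 151, 151, 151, 150, 151, 151, 151, 150]
122 [148, 149, 149, 148, 149, 148, 148, 150, 148, 102, 71, 135, 150, 148, 148, 147, 148, 147, 147, 148, 148, 148, 147, 147, 148, 148, 147, 148, 147, 147, 147, 124, 64, 113, 150, 148, 147, 147, 147, 147, 147, 147, 147, 147, 147]
```

View pics/w12a.png

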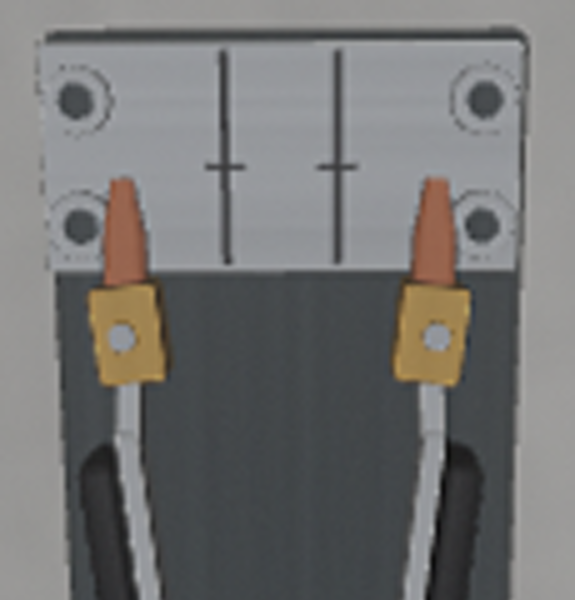

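Run:
```python
from h import *
import pickle
st,c,p,d=pickle.load(open('w12.pkl','rb'))
L=onz(c,234.6,108.2,44);Rr=onz(c,257.2,108.2,44);g=(L+Rr)/2
tl=onz(c,214.2,111,50);tr=onz(c,276.9,111,50);t=(tl+tr)/2
print(L,Rr,np.linalg.norm(L-Rr),'gauge',g,'tips',t,np.linalg.norm(tl-tr))
A=onz(c,234.3,92,44);B=onz(c,234.9,122,44);C=onz(c,256.9,92,44);D=onz(c,257,122,44)
for a,b in((A,B),(C,D)): print(np.degrees(np.arctan2(*(a-b)[1::-1])))
e=L-Rr;print(np.degrees(np.arctan2(e[1],e[0]))-90)
h=np.radians(78.9);u=np.array([np.cos(h),np.sin(h)]);n=np.array([-u[1],u[0]])
print('tip-gauge along,lat',(t-g)[:2]@u,(t-g)[:2]@n)
print('pads target',t[:2]-50*u,'via gauge',g[:2]-50*u)
# yoke
y=onz(c,247,277,62);print('yoke front',y, y[:2]+60*u)
```

```text
[454.92559674 290.10012426  44.        ] [468.90432621 287.2930781   44.        ] 14.257783334885934 gauge [461.91496147 288.69660118  44.        ] tips [461.52997406 287.28857007  50.        ] 38.513134994079806
78.87784132501804
79.0297747060028
78.64553855121443
tip-gauge along,lat -1.4558091248493887 0.10670840550818342
pads target [451.90387574 238.22393688] via gauge [452.28886315 239.63196798]
yoke front [440.70282476 181.11253556  62.        ] [452.25414275 239.9900954 ]
```

Request:
{"op": "arm_command", "data": {
  "rot": [
    [0.3,0,0.3],
    [0,0,0],
    [0,0,0]
  ],
  "slide": [
    [-1,17,0],
    [0,0,-15],
    [0,0,0]
  ],
  "gripper": [70,70,70]
}}

```text
clock: 10.38
eef_pos: [452.3, 236.7, 92.2]
tool_rot: [3.139, -0.001, -0.193]
force: [-0.9, -1.7, -0.4]
width: 69.7
```

```bash
python3 tgt.py 452.0 238.8 36 -11.1
```

```text
pos [452.3 236.7  92.2] slide [ -0.3   2.1 -56.2] rot [ 0.16  0.04 -0.04] F [-0.9 -1.7 -0.4] w 69.7 t 10.3833
```

Request:
{"op": "arm_command", "data": {
  "rot": [
    [0.2,0,0],
    [0,0,0],
    [0,0,0],
    [0,0,0]
  ],
  "slide": [
    [-0.3,2,-12],
    [0,0,-15],
    [0,0,-15],
    [0,0,-8]
  ],
  "gripper": [70,70,70,66]
}}

```text
clock: 10.72
eef_pos: [453.1, 234.8, 41.7]
tool_rot: [3.141, -0.003, -0.197]
force: [0.6, -0.4, -0.4]
width: 66.1
```

```bash
python3 tgt.py 452.0 238.8 36 -11.1; python3 snap.py wrist w13
```

```text
pos [453.1 234.8  41.7] slide [-1.1  4.  -5.7] rot [0.05 0.14 0.18] F [ 0.6 -0.4 -0.4] w 66.1 t 10.7167
10.7167 [453.1 234.8  41.7] [ 1.7997e+02 -1.5000e-01 -1.1280e+01] [ 0.6 -0.4 -0.4] 66.1492731197542
```

View pics/w13.png

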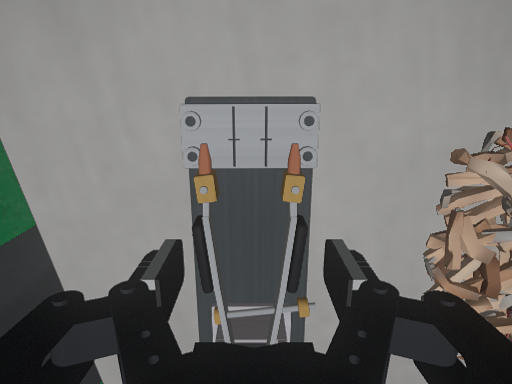

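Request:
{"op": "arm_command", "data": {
  "rot": [
    [0,0.1,0.2],
    [0,0,0]
  ],
  "slide": [
    [-1,4,-5],
    [0,0,0]
  ],
  "gripper": [60,55]
}}

```text
clock: 10.93
eef_pos: [451.6, 236.9, 35.6]
tool_rot: [3.138, 0.001, -0.196]
force: [-0.7, -0.2, 0.3]
width: 55.4
```

```bash
python3 tgt.py 452.0 238.8 36 -11.1
```

```text
pos [451.6 236.9  35.6] slide [0.4 1.9 0.4] rot [ 0.17 -0.1   0.13] F [-0.7 -0.2  0.3] w 55.4 t 10.9333
```

Request:
{"op": "arm_command", "data": {
  "rot": [
    [0.1,0,0.1],
    [0,0,0],
    [0,0,0]
  ],
  "slide": [
    [0.3,1.8,0],
    [0,0,0],
    [0,0,0]
  ],
  "gripper": [50,46,44]
}}

```text
clock: 11.18
eef_pos: [452.7, 238.9, 36.9]
tool_rot: [3.141, 0.0, -0.195]
force: [-0.7, -1.3, -0.0]
width: 44.1
```

```bash
python3 tgt.py 452.0 238.8 36 -11.1; python3 snap.py wrist w14
```

```text
pos [452.7 238.9  36.9] slide [-0.7 -0.1 -0.9] rot [ 0.02 -0.02  0.05] F [-0.7 -1.3 -0. ] w 44.1 t 11.1833
11.1833 [452.7 238.9  36.9] [ 1.7998e+02  2.0000e-02 -1.1150e+01] [-0.7 -1.3 -0. ] 44.056053151187434
```

View pics/w14.png

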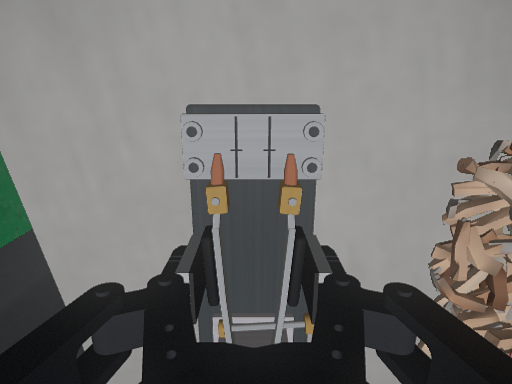

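```bash
cat > tip.py <<'E'
import sys,pickle
from h import *
k=sys.argv[1]
st,c,p,d=pickle.load(open(k+'.pkl','rb'))
I=p.astype(int);r,g,b=I[:,:,0],I[:,:,1],I[:,:,2]
# copper: reddish, in plate region
m=((r-b>45)&(r-g>30)).astype(np.uint8);m[:,:160]=0;m[:,340:]=0;m[:80]=0;m[230:]=0
n,lab,stt,cen=cv2.connectedComponentsWithStats(m)
T=[]
for j in np.argsort(-stt[1:,4])[:2]+1:
    ys,xs=np.where(lab==j);y0=ys.min()
    pts=[(xs[ys==y].mean()+.0,y) for y in range(y0+1,y0+6)]
    u=np.mean([q[0] for q in pts]);T.append((u,y0,stt[j,4]))
T.sort();print('tips px',T)
# lines: just ahead of the tips
gy=I.sum(2)/3; y0=int(min(T[0][1],T[1][1]))
Ls=[]
rows=[v for v in range(y0-28,y0-8)]
prof=np.median(gy[rows],axis=0)
lo,hi=int(c['cx'])-60,int(c['cx'])+60
bg=np.median(prof[225:285]);w=np.clip(bg-prof-15,0,None)
mid=int((T[0][0]+T[1][0])/2)
for a,bb in((mid-28,mid-5),(mid+5,mid+28)):
    s=w[a:bb];Ls.append((s*np.arange(a,bb)).sum()/s.sum())
vl=np.mean(rows);print('lines px',Ls,'row',vl)
h=np.radians(78.9);n_=np.array([-np.sin(h),np.cos(h)]);u_=np.array([np.cos(h),np.sin(h)])
P=[onz(c,u+.5,v,50)[:2] for u,v,_ in T];Q=[onz(c,u+.5,vl,44)[:2] for u in Ls]
gm=(Q[0]+Q[1])/2
print('lines lat',[round((q-gm)@n_,2) for q in Q],'tips lat',[round((q-gm)@n_,2) for q in P],'gap',round(np.linalg.norm(P[0]-P[1]),2),'line gap',round(np.linalg.norm(Q[0]-Q[1]),2))
E
python3 tip.py w14; python3 tip.py w12
```

```text
tips px [(np.float64(216.9), np.int64(154), np.int32(319)), (np.float64(290.4), np.int64(154), np.int32(336))]
lines px [np.float64(235.63671497584545), np.float64(269.0605239385727)] row 135.5
lines lat [np.float64(7.09), np.float64(-7.09)] tips lat [np.float64(14.62), np.float64(-15.69)] gap 30.3 line gap 14.18
tips px [(np.float64(214.0), np.int64(111), np.int32(144)), (np.float64(276.8), np.int64(111), np.int32(144))]
lines px [np.float64(234.33188405797102), np.float64(257.1051752921536)] row 92.5
lines lat [np.float64(7.09), np.float64(-7.09)] tips lat [np.float64(19.48), np.float64(-19.09)] gap 38.57 line gap 14.18
```

Request:
{"op": "arm_command", "data": {
  "rot": [
    [0,0,0],
    [0,0,0]
  ],
  "slide": [
    [-0.6,0,-0.8],
    [-0.2,0,0]
  ],
  "gripper": [41,39]
}}

```text
clock: 11.4
eef_pos: [452.7, 239.3, 37.1]
tool_rot: [-3.141, -0.002, -0.194]
force: [-0.1, -0.6, 1.3]
width: 39.1
```

```bash
python3 tgt.py 452.0 238.8 36 -11.1; python3 snap.py wrist w15;python3 tip.py w15;python3 tgt.py 452.0 238.8 36 -11.1
```

```text
pos [452.7 239.3  37.1] slide [-0.7 -0.5 -1.1] rot [-0.03  0.11  0.04] F [-0.1 -0.6  1.3] w 39.1 t 11.4
11.4 [452.7 239.3  37.1] [-1.7995e+02 -1.0000e-01 -1.1140e+01] [-0.1 -0.6  1.3] 39.102517305105096
tips px [(np.float64(226.2), np.int64(154), np.int32(319)), (np.float64(281.0), np.int64(155), np.int32(321))]
lines px [np.float64(235.87965616045847), np.float64(269.16807511737085)] row 135.5
lines lat [np.float64(7.07), np.float64(-7.07)] tips lat [np.float64(10.89), np.float64(-11.76)] gap 22.65 line gap 14.15
pos [452.7 239.3  37.1] slide [-0.7 -0.5 -1.1] rot [-0.03  0.11  0.04] F [-0.1  0.3  2.3] w 39.1 t 11.45
```

Request:
{"op": "arm_command", "data": {
  "rot": [
    [0,0,0],
    [0,0,0]
  ],
  "slide": [
    [-0.8,0,-1],
    [-0.3,0,-0.3]
  ],
  "gripper": [37,36]
}}

```text
clock: 11.62
eef_pos: [452.7, 239.6, 36.6]
tool_rot: [-3.139, -0.004, -0.194]
force: [-0.4, -0.4, 3.4]
width: 36.1
```

```bash
python3 snap.py wrist w16;python3 tip.py w16;python3 tgt.py 452.0 238.8 36 -11.1
```

```text
11.6167 [452.7 239.6  36.6] [-179.87   -0.23  -11.14] [-0.4 -0.4  3.4] 36.111828501497776
tips px [(np.float64(231.8), np.int64(154), np.int32(322)), (np.float64(275.3), np.int64(155), np.int32(325))]
lines px [np.float64(235.94257064721967), np.float64(269.3803418803419)] row 135.5
lines lat [np.float64(7.09), np.float64(-7.09)] tips lat [np.float64(8.62), np.float64(-9.3)] gap 17.93 line gap 14.17
pos [452.7 239.5  36.6] slide [-0.7 -0.7 -0.6] rot [-0.09  0.25  0.05] F [ 0.9 -0.   3.7] w 35.8 t 11.6667
```

Request:
{"op": "arm_command", "data": {
  "rot": [
    [0,0.2,0],
    [0,0,0]
  ],
  "slide": [
    [-1.2,-0.4,0],
    [-0.6,0,0]
  ],
  "gripper": [35,34.2]
}}

```text
clock: 11.83
eef_pos: [452.3, 239.7, 37.0]
tool_rot: [-3.139, -0.003, -0.194]
force: [0.9, -1.5, 2.2]
width: 34.5
```

```bash
python3 snap.py wrist w17;python3 tip.py w17;python3 tgt.py 452.0 238.8 36 -11.1
```

```text
11.8333 [452.3 239.7  37. ] [-1.7983e+02 -1.7000e-01 -1.1120e+01] [ 0.9 -1.5  2.2] 34.452752137615185
tips px [(np.float64(234.8), np.int64(155), np.int32(317)), (np.float64(271.5), np.int64(155), np.int32(323))]
lines px [np.float64(237.12865497076024), np.float64(270.38679245283015)] row 136.5
lines lat [np.float64(7.07), np.float64(-7.07)] tips lat [np.float64(7.87), np.float64(-7.3)] gap 15.18 line gap 14.15
pos [452.2 239.6  37. ] slide [-0.2 -0.8 -1. ] rot [-0.13  0.21  0.02] F [1.9 1.4 4.4] w 34.4 t 11.8833
```

Request:
{"op": "arm_command", "data": {
  "rot": [
    [0,0.1,0],
    [0,0,0]
  ],
  "slide": [
    [-0.1,-0.3,0],
    [-0.1,0,0]
  ],
  "gripper": [33.7,33.6]
}}

```text
clock: 12.05
eef_pos: [452.3, 239.7, 37.1]
tool_rot: [-3.138, -0.002, -0.194]
force: [0.9, -0.4, 3.4]
width: 33.8
```

```bash
python3 snap.py wrist w18;python3 tip.py w18;python3 snap.py wrist w19;python3 tip.py w19;python3 tgt.py 452.0 238.8 36 -11.1
```

```text
12.05 [452.3 239.7  37.1] [-1.7982e+02 -1.0000e-01 -1.1110e+01] [ 0.9 -0.4  3.4] 33.80427005665873
tips px [(np.float64(235.9), np.int64(155), np.int32(316)), (np.float64(270.4), np.int64(155), np.int32(322))]
lines px [np.float64(236.9956634865568), np.float64(270.3674568965517)] row 136.5
lines lat [np.float64(7.1), np.float64(-7.1)] tips lat [np.float64(7.38), np.float64(-6.89)] gap 14.27 line gap 14.21
12.1 [452.3 239.6  37.1] [-1.7982e+02 -1.0000e-01 -1.1110e+01] [0.9 0.1 3.5] 33.65811716448991
tips px [(np.float64(235.9), np.int64(155), np.int32(315)), (np.float64(270.3), np.int64(155), np.int32(321))]
lines px [np.float64(236.9982638888889), np.float64(270.3782327586207)] row 136.5
lines lat [np.float64(7.1), np.float64(-7.1)] tips lat [np.float64(7.39), np.float64(-6.85)] gap 14.23 line gap 14.21
pos [452.3 239.7  37.1] slide [-0.3 -0.9 -1.1] rot [-0.16  0.14  0.01] F [ 0.9 -0.3  4. ] w 33.9 t 12.15
```

View pics/w19.png

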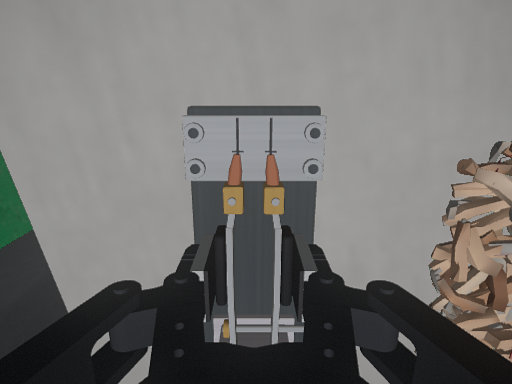

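Request:
{"op": "arm_command", "data": {
  "rot": [
    [0,0,0],
    [0,0,0]
  ],
  "slide": [
    [0.2,0,0.3],
    [0,0,0]
  ],
  "gripper": [33.6,33.6]
}}

```text
clock: 12.32
eef_pos: [452.3, 239.6, 37.2]
tool_rot: [-3.139, -0.001, -0.194]
force: [0.9, 1.0, 3.6]
width: 33.5
```

```bash
python3 snap.py wrist w20;python3 tip.py w20;python3 rel.py w20 219 289 105 159 >/dev/null;python3 tgt.py 452.0 238.8 36 -11.1
```

```text
12.3167 [452.3 239.6  37.2] [-1.7983e+02 -8.0000e-02 -1.1110e+01] [0.9 1.  3.6] 33.53113142444795
tips px [(np.float64(235.9), np.int64(155), np.int32(319)), (np.float64(270.3), np.int64(155), np.int32(323))]
lines px [np.float64(237.12597656249997), np.float64(270.3713670613563)] row 136.5
lines lat [np.float64(7.08), np.float64(-7.08)] tips lat [np.float64(7.41), np.float64(-6.83)] gap 14.24 line gap 14.16
pos [452.3 239.6  37.2] slide [-0.3 -0.8 -1.2] rot [-0.15  0.12  0.01] F [0.3 1.  3.2] w 34.2 t 12.3667
```

Request:
{"op": "arm_command", "data": {
  "rot": [
    [0,0,0],
    [0,0,0]
  ],
  "slide": [
    [0.6,0,0.6],
    [0,0,0]
  ],
  "gripper": [33.6,33.6]
}}

```text
clock: 12.53
eef_pos: [452.1, 239.5, 37.4]
tool_rot: [-3.14, 0.0, -0.194]
force: [0.6, 0.3, 2.0]
width: 33.5
```

```bash
python3 snap.py wrist w21;python3 tip.py w21;python3 tgt.py 452.0 238.8 36 -11.1
```

```text
12.5333 [452.1 239.5  37.4] [-1.7988e+02  1.0000e-02 -1.1100e+01] [0.6 0.3 2. ] 33.53353739317203
tips px [(np.float64(235.8), np.int64(155), np.int32(323)), (np.float64(270.4), np.int64(155), np.int32(324))]
lines px [np.float64(237.63093489965735), np.float64(270.8985301090564)] row 136.5
lines lat [np.float64(7.09), np.float64(-7.09)] tips lat [np.float64(7.67), np.float64(-6.67)] gap 14.34 line gap 14.19
pos [452.1 239.5  37.4] slide [-0.1 -0.7 -1.4] rot [-0.12  0.03 -0.  ] F [-0.1  0.5  1.1] w 33.5 t 12.5833
```

Request:
{"op": "arm_command", "data": {
  "rot": [
    [0,0,0],
    [0,0,0]
  ],
  "slide": [
    [1.0,0,0],
    [0.3,0,0]
  ],
  "gripper": [33.6,33.6]
}}

```text
clock: 12.75
eef_pos: [452.2, 239.4, 37.2]
tool_rot: [-3.14, 0.002, -0.194]
force: [0.3, 0.7, 3.3]
width: 33.5
```

```bash
python3 snap.py wrist w22;python3 tip.py w22;python3 tgt.py 452.0 238.8 36 -11.1
```

```text
12.75 [452.2 239.4  37.2] [-1.7992e+02  1.4000e-01 -1.1110e+01] [0.3 0.7 3.3] 33.526315254953495
tips px [(np.float64(236.1), np.int64(155), np.int32(320)), (np.float64(270.5), np.int64(155), np.int32(324))]
lines px [np.float64(237.17852028639615), np.float64(270.58176691729324)] row 136.5
lines lat [np.float64(7.11), np.float64(-7.11)] tips lat [np.float64(7.36), np.float64(-6.88)] gap 14.24 line gap 14.23
pos [452.3 239.5  37.3] slide [-0.3 -0.7 -1.3] rot [-0.11 -0.11 -0.  ] F [-0.9  0.9  2.3] w 33.4 t 12.8
```

Request:
{"op": "arm_command", "data": {
  "rot": [
    [0,-0.1,0],
    [0,0,0]
  ],
  "slide": [
    [0.8,0,0.2],
    [0.4,0,0]
  ],
  "gripper": [33.6,33.6]
}}

```text
clock: 12.97
eef_pos: [452.3, 239.4, 37.3]
tool_rot: [-3.14, 0.003, -0.194]
force: [-0.7, 0.8, 3.2]
width: 33.8
```

```bash
python3 snap.py wrist w23;python3 tip.py w23;python3 tgt.py 452.0 238.8 36 -11.1
```

```text
12.9667 [452.3 239.4  37.3] [-1.7993e+02  1.6000e-01 -1.1120e+01] [-0.7  0.8  3.2] 33.84590260780259
tips px [(np.float64(236.3), np.int64(155), np.int32(321)), (np.float64(270.7), np.int64(155), np.int32(325))]
lines px [np.float64(236.9896103896104), np.float64(270.1740775780511)] row 136.5
lines lat [np.float64(7.07), np.float64(-7.07)] tips lat [np.float64(7.15), np.float64(-7.09)] gap 14.25 line gap 14.14
pos [452.4 239.4  37.3] slide [-0.4 -0.6 -1.3] rot [-0.11 -0.14  0.02] F [-0.7  0.5  3.4] w 33.5 t 13.0167
```

```bash
python3 snap.py side s24; python3 snap.py top t24; python3 snap.py wrist w25;python3 tip.py w25;python3 - <<'E'
from h import *
import pickle
i=cv2.imread('pics/w25.png');a=cv2.resize(i[90:240,190:320],None,fx=4,fy=4,interpolation=cv2.INTER_CUBIC)
s=cv2.imread('pics/s24.png');t=cv2.imread('pics/t24.png')
cv2.imwrite('pics/c25.png',a[:600])
s1=cv2.resize(s[105:195,180:260],None,fx=6,fy=6,interpolation=cv2.INTER_CUBIC)
cv2.imwrite('pics/c26.png',s1)
E
```

```text
13.0167 [452.4 239.4  37.3] [-1.7992e+02  1.6000e-01 -1.1120e+01] [-0.7  0.5  3.4] 33.4908230749514
13.0667 [452.4 239.4  37.3] [-1.7992e+02  1.6000e-01 -1.1110e+01] [-0.4  0.1  2.7] 34.055736319846766
13.1167 [452.4 239.4  37.3] [-1.7992e+02  1.5000e-01 -1.1110e+01] [-1.7  1.5  1.8] 33.74036345817324
tips px [(np.float64(236.6), np.int64(155), np.int32(318)), (np.float64(270.9), np.int64(155), np.int32(327))]
lines px [np.float64(236.78178694158078), np.float64(269.98704663212436)] row 136.5
lines lat [np.float64(7.07), np.float64(-7.07)] tips lat [np.float64(6.95), np.float64(-7.26)] gap 14.21 line gap 14.15
```

View pics/c25.png

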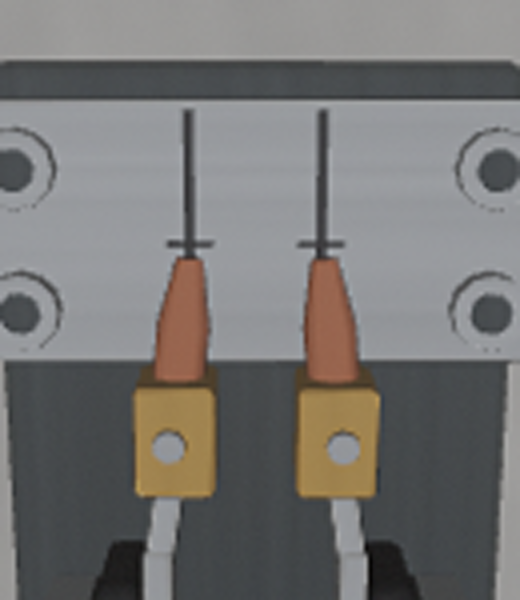

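View pics/c26.png

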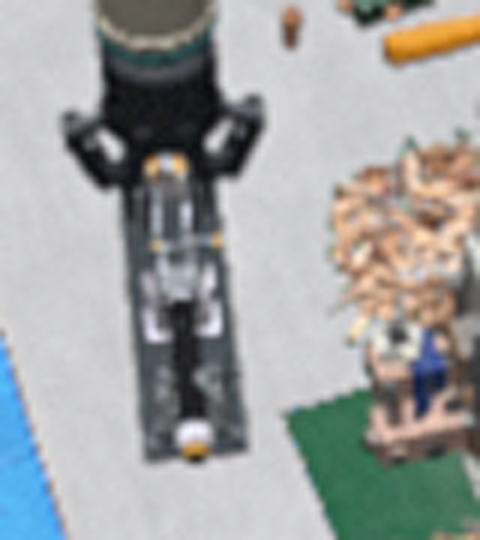

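```bash
for i in 1 2 3 4 5 6 7 8 9 10; do python3 snap.py wrist x$i; done; python3 tip.py x4|tail -1; python3 tip.py x7|tail -1; python3 tip.py x10|tail -1;python3 tgt.py 452.0 238.8 36 -11.1
```

```text
13.1667 [452.4 239.4  37.3] [-1.7992e+02  1.5000e-01 -1.1110e+01] [-1.3  0.2  2.8] 33.72760272250378
13.2167 [452.4 239.4  37.3] [-1.7992e+02  1.5000e-01 -1.1110e+01] [-2.1  0.2  1.9] 33.97338145329979
13.2667 [452.4 239.4  37.3] [-1.7992e+02  1.5000e-01 -1.1110e+01] [-2.1  0.2  3.4] 33.768144884950814
13.3167 [452.4 239.4  37.3] [-1.7992e+02  1.5000e-01 -1.1120e+01] [-1.6  1.   2.2] 33.87236619323119
13.3667 [452.5 239.4  37.3] [-1.7992e+02  1.4000e-01 -1.1120e+01] [-1.3  0.6  2.7] 33.48767913370046
13.4167 [452.5 239.4  37.3] [-1.7992e+02  1.4000e-01 -1.1110e+01] [-1.4  0.8  2.8] 33.479938339926946
13.4667 [452.5 239.4  37.3] [-1.7992e+02  1.4000e-01 -1.1120e+01] [-1.8  0.9  2.8] 33.540719350270145
13.5167 [452.5 239.4  37.3] [-1.7992e+02  1.4000e-01 -1.1110e+01] [-1.1  0.2  3. ] 33.64324326671301
13.5667 [452.5 239.4  37.3] [-1.7992e+02  1.4000e-01 -1.1110e+01] [-2.3  0.7  2.2] 34.12285510522852
13.6167 [452.5 239.4  37.3] [-1.7992e+02  1.4000e-01 -1.1110e+01] [-2.   0.6  2.9] 34.00521879624111
lines lat [np.float64(7.09), np.float64(-7.09)] tips lat [np.float64(6.86), np.float64(-7.39)] gap 14.25 line gap 14.17
lines lat [np.float64(7.08), np.float64(-7.08)] tips lat [np.float64(6.82), np.float64(-7.43)] gap 14.25 line gap 14.15
lines lat [np.float64(7.11), np.float64(-7.11)] tips lat [np.float64(6.72), np.float64(-7.49)] gap 14.21 line gap 14.21
pos [452.5 239.4  37.3] slide [-0.5 -0.6 -1.3] rot [-0.1  -0.12  0.01] F [-3.   0.6  3.7] w 33.8 t 13.6667
```

Request:
{"op": "arm_command", "data": {
  "rot": [
    [0,0,0],
    [0,0,0]
  ],
  "slide": [
    [-0.4,0,0],
    [-0.2,0,0]
  ],
  "gripper": [33.6,33.6]
}}

```text
clock: 13.83
eef_pos: [452.3, 239.4, 37.3]
tool_rot: [-3.14, 0.002, -0.194]
force: [-1.2, 0.6, 2.1]
width: 34.1
```

```bash
for i in 1 2 3 4 5 6 7 8 9 10 11 12 13 14; do python3 snap.py wrist y$i >/dev/null; done; for i in 1 4 8 11 14; do python3 tip.py y$i|tail -1; done;python3 tgt.py 452.0 238.8 36 -11.1
```

```text
lines lat [np.float64(7.09), np.float64(-7.09)] tips lat [np.float64(7.01), np.float64(-7.2)] gap 14.21 line gap 14.18
lines lat [np.float64(7.09), np.float64(-7.09)] tips lat [np.float64(7.09), np.float64(-7.2)] gap 14.29 line gap 14.18
lines lat [np.float64(7.08), np.float64(-7.08)] tips lat [np.float64(7.11), np.float64(-7.1)] gap 14.21 line gap 14.16
lines lat [np.float64(7.07), np.float64(-7.07)] tips lat [np.float64(7.17), np.float64(-7.09)] gap 14.25 line gap 14.14
lines lat [np.float64(7.09), np.float64(-7.09)] tips lat [np.float64(7.22), np.float64(-7.07)] gap 14.29 line gap 14.17
pos [452.3 239.4  37.4] slide [-0.3 -0.6 -1.4] rot [-0.11 -0.08  0.01] F [-0.7  1.2  2.4] w 33.9 t 14.5333
```

Run:
```python
from cell import ctrl
print(ctrl.finish_job())
```

```text
the job is handed in; nothing more can be done
None
```

The tweezers are in the setting stand, right way up, with the handle pressed past the sprung jaw. I handed the job in at about 14.5 s with the gripper still holding the arms.

- **Seating:** With the handle let go, the wrist picture showed the jaw's roller lying over the handle. The yoke read level and sat centred between its cheeks. The depth readings came out about 1.8 mm high on both yoke and handle, a common offset, which fits the handle being home. I did not measure the seating again after squeezing; the last side view showed the handle still lying in the clip.
- **Tips:** The gap narrowed in steps from about 38 mm and never went below the setting. The last picture put the tips at +7.2 and −7.1 mm against lines at +7.1 and −7.1 mm. The measured gap was about 14.3 mm, but the lines themselves read 14.2 mm apart, so the true gap is about 14.1 mm.
- **Steadiness:** Before the last small correction, the tip centre crept about 0.4 mm over 0.6 s. After it, the creep was about 0.15 mm over the final 0.7 s.
- **Forces:** The handle reached the bottom of the clip harder than needed, with a wrist force of up to about 96 N (limit 120 N). I did not check the 40 N limit on the arm and gripper body separately. The arms were carrying about 2 to 4 N downward at the end.
- **Bystanders:** I steered clear of the gauge block, the standing tip and the white ring, and nothing showed them moving. I did not check their positions by measurement at the end.

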